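# Nest the stacking tumblers in the crockery cabinet and shut its door

## Robot

A 6-joint arm with a two-finger parallel gripper is mounted at the origin on the work surface. World frame = base frame: x ahead of the robot, y to its left, z up, the work surface at z = 0. Lengths are in m, angles in rad, forces in N, time in s.
With the tool pointing down it reaches from about 0.4 to 0.825 m from the base axis. Payload 7 kg.
Tool frame: the origin (TCP) lies at the very end of the fingers, on their centre line; the grasp point (between the pads) lies 19 mm behind it (arm.grasp_offset is the distance from the TCP to the grasp point, in m); z points along the fingers, y is the line along which they close (so a half turn about z gives the same grasp; the last joint's range is limited). The gripper opens to 88 mm and grips with 3 to 60 N. Pads are 19 mm wide; open, the fingers measure 130 mm over their backs; the gripper's body (78 mm by 193 mm) begins 47 mm behind the grasp point.
Start: joints at [1.436, 0.359, 0.012, 0, -1.224, -0.288], TCP at [0.277, 0.616, 0.227] pointing down, gripper open.
Joint ranges: [-3.07, 3.07], [-1.43, 2.12], [-1.02, 1.25], [-3.03, 1.67], [-3.05, -0], [-3.03, 3.03]. Speed limits (rad/s): [2.39, 2.39, 3.01, 3.14, 3.14, 3.14].

## Interface

Orientations are given as [roll, pitch, yaw] about the fixed x, y, z axes, in that order (R = Rz(yaw) Ry(pitch) Rx(roll)).
In Python, from station import get_state, cams, arm, nets gives the robot as it stands.
- The arm moves only by the shell command python3 -m creep 'ROWS' [FORCE]. ROWS is a JSON object of lists of equal length, an entry for each row: "translation": the shift along the world's x, y, z in mm, a list of three; "spin": the turn about the world's z in rad; "gripper": the opening, from 0 (shut) to 1 (fully open). In form: {"translation": [[dx, dy, dz], ...], "spin": [spin, ...], "gripper": [gripper, ...]}. A call has 1 to 8 rows; each row shifts and turns the commanded pose from where the row before left it; what a row does not reach is not made up. A row lasts 1/10 s, in which the tool goes at most 50 mm and 8.59 degrees, less where a joint would pass 70% of its speed; a pose out of reach is approached as far as the arm can. A call is refused whole if a number of a shift passes 50 or a number of a turn 0.15, either way. A call with a gripper value outside its range is refused whole. The fingers move at their own pace and stop on an object; FORCE is the grip in N (left out, the last holds). Time passes only in rows, so rows that do not move let the fingers close. It gives the time, the measured TCP pose, the force, the opening and the grip force at its end, in the units of the state.
- get_state(): the state, without advancing time (a new reading comes with each control period).
- cams.grab_frame(name): name is "side" or "top"; returns a dict with "img" (480x640x3 uint8, red, green, blue), "mtx" (3x3 intrinsics, pixels), "D" ([k1, k2, p1, p2, k3] as OpenCV has them; the pictures are not rectified), "R" (3x3) and "t" (3): a world point X has camera coordinates R X + t. Camera axes: x right, y down, z forward; pixel columns grow to the right and rows downward; lengths in m; the calibration is good to about 2 mm. A picture is of the moment at which its call begins. There is no depth.
- arm.job_done(): hands the job in; it is judged then, once.
Trained networks look in the newest picture that a camera, given by its name, has taken for a name from the list of things; names that differ only in an ending like _2 or _b are one class to them, and where a whole thing is asked for, a point or a joint stands for the part that bears it (a point fixed in the world has none). Each returns a list of dicts, best first, with "confidence" (0 to 1); they miss things now and then, are a little off and sometimes report something else, mostly with a low value. They report only what shows in the picture. A call takes as long as a camera call. They do not tell look-alikes from the thing itself.
- nets.search_frame(camera, label): "centre" ([x, y, z] in m, in world coordinates, good to about 4 mm: the middle of the surface that is visible of it).
- nets.pinpoint(camera, label): "centre" ([x, y, z] in m, in world coordinates, good to about 4 mm: a listed point, or the origin of a listed thing).
The state is a dict: "t": time; "q": joint angles; "qd": joint speeds; "joint_efforts": joint torques, N m; "eef_pos": TCP position; "ee_rot": TCP orientation; "force": force on the tool from outside, world axes, zero at the start; "moment": the same for the moment, N m; "width": finger opening in m; "gripper_force": force on a finger pad.
Only numpy, scipy, OpenCV 4.12 (cv2) and the standard library are available. Lean on these libraries where they do the work, as an engineer would, in place of code of your own. Each camera call takes 0.05 s, during which the arm holds its last target. There are 200 camera calls.

## Task

Put the tumblers away: take the red and the yellow stacking tumbler off the draining mat and nest them, upright and fully seated, in the blue one standing in the clear-sided cabinet, so that all three make one stack. Then push the cabinet door shut until its catch holds it. Leave the other crockery and things where they are.

Things in the scene. Friction and masses are not known exactly. Their poses are not given: they have to be found in the camera images.
- cabinet: Fixed white-framed crockery cabinet with clear panels, 200 mm deep (x), 260 wide (y), 440 high, turned 0.1 to 0.3 rad. Origin: centre of its underside, z up; its open front faces its own -x, towards the robot. Floor 12 mm up, roof underside 428 mm over its whole depth, so the tool must lean 30 to 45 degrees to work inside; 232 mm clear between the front posts
- door (a joint): Angle of the cabinet door, rad: 0 = shut flush on the front, growing as it opens towards the robot; starts wide open at 1.9 to 2.25. It turns with slight friction and stays where it is left. The ball catch meets at about 0.06; about 10 N at door_push takes it over, and the catch then holds it at 0
- door_hinge (a point): Point on the vertical hinge line, 280 mm above the worktop, at the cabinet's left (+y) front edge; turns with the door. The door is a flat framed clear panel 254 mm wide, 6 to 436 mm above the worktop, 12 mm thick, its inner face on the hinge line. A bar handle, 111 to 221 mm above the worktop, stands 35 mm off the outer face, 238 mm from the hinge
- door_push (a point): Point on the door's outer face (towards the robot when shut), 160 mm from the hinge line towards the free edge, 280 mm above the worktop, clear above the handle: a good place to push. Its x axis points from outer to inner face (the closing direction), y from the free edge to the hinge, z up
- tumbler_blue: Blue stacking tumbler, upright in the cabinet about 60 mm behind its front: the bottom of the stack. 72 mm high. Top 28 mm: upright band, 68 mm outside, 63 mm inside diameter; below a square shoulder the body tapers from 57 mm to 39 mm at the foot; walls 2.5 mm. Nested, the upper shoulder rests on the lower rim: each adds 28 mm. About 0.1 kg. Origin: centre of the underside
- tumbler_red: Coral-red stacking tumbler, same shape and size as the blue one (72 mm high, 68 mm band), standing upright on the draining mat, which is 4 mm thick. The two tumblers and the mug stand in a row about 105 to 150 mm apart. About 0.1 kg. Origin: centre of the underside, z up
- tumbler_yellow: Yellow stacking tumbler, same shape and size as the blue one (72 mm high, 68 mm band), standing upright on the draining mat, which is 4 mm thick. The two tumblers and the mug stand in a row about 105 to 150 mm apart. About 0.1 kg. Origin: centre of the underside, z up
- mug: White mug with a handle, 76 mm diameter, 92 mm high, standing on the draining mat beside the tumblers; leave it. Origin: centre of its underside
- ramekin: White cup-shaped dish, 68 mm diameter, 40 mm high, in the cabinet's far right corner; leave it. Origin: centre of its underside
- bowl: Blue bowl, 144 mm diameter, 55 mm high, on the worktop; leave it. Origin: centre of its underside
- washing_up: Green washing-up-liquid bottle, 66 mm diameter, 200 mm high; leave it. Origin: centre of its underside
- brush: White dish brush, 240 mm long, 20 mm high, lying along its x axis on the far part of the draining mat; leave it. Origin: centre of its underside
- caddy: White tea jar with a wooden cap, 90 mm diameter, 120 mm high; leave it. Origin: centre of its underside
There are look-alikes about, which are no part of the job. Of the things that look like the tumbler_yellow, the smallest one is meant.

How it is judged:
By the outcome, as a careful person would: the job done as asked, in the order asked, and still so for the second after the job is handed in, with the robot touching nothing.
It also fails if it takes over 72 s, if anything falls off the work surface, if the arm or the gripper's body presses on something with over 40 N, if the wrist force passes 120 N, or if a joint passes its speed limit or range.

## Working session

There is one attempt and no reset: what is moved stays moved. The work goes in short steps, Python scripts to look and compute and a shell command to move; the robot and the scene stay as the last step left them, time stands still between calls to the robot, and variables do not carry over. Pictures are saved under pics/ and viewed, at most 10 in all, crops included, and the job is handed in when it is done.

```bash
mkdir -p pics; ls; cat > h.py <<'E'
import numpy as np, cv2
from station import get_state, cams, arm, nets
def save(c,fn):
    f=cams.grab_frame(c); cv2.imwrite(fn,f["img"][:,:,::-1]); return f
def px(f,X): return cv2.projectPoints(np.array(X,float).reshape(-1,3),cv2.Rodrigues(f["R"])[0],f["t"],f["mtx"],np.array(f["D"]))[0].reshape(-1,2)
E
python3 - <<'E'
from h import *
s=get_state(); print({k:np.round(v,3).tolist() for k,v in s.items()})
F={c:save(c,f"pics/{c}0.png") for c in("side","top")}
cv2.imwrite("pics/both0.png",cv2.resize(np.hstack([F[c]["img"] for c in F])[:,:,::-1],(800,300)))
for l in["cabinet","door","door_hinge","door_push","tumbler_blue","tumbler_red","tumbler_yellow","mug","ramekin","bowl","washing_up","brush","caddy"]:
  for c in F:
    for r in nets.pinpoint(c,l): print(l,c,np.round(r["centre"],3) if "centre" in r else r,round(r["confidence"],2),px(F[c],r["centre"])[0].round() if "centre" in r else "")
E
python3 -m creep --help | head -30
```

```text
pics
{'t': 0.0, 'q': [1.436, 0.359, 0.011, -0.0, -1.224, -0.288], 'qd': [-0.001, 0.001, 0.0, 0.0, 0.0, -0.002], 'joint_efforts': [-0.0, -58.271, 29.306, 6.997, 0.007, -0.0], 'eef_pos': [0.277, 0.615, 0.226], 'ee_rot': [3.14, -0.0, -0.423], 'force': [-0.422, -0.03, 0.385], 'moment': [-0.011, 0.015, 0.028], 'gripper_force': 0.0, 'width': 0.088}
cabinet side [0.709 0.09  0.003] 0.68 [309. 189.]
cabinet top [ 0.706  0.091 -0.002] 0.92 [269. 199.]
cabinet top [ 0.693  0.405 -0.   ] 0.67 [179. 206.]Traceback (most recent call last):
  File "<stdin>", line 7, in <module>
ValueError: it knows: bowl, brush, cabinet, caddy, door_hinge, door_push, mug, ramekin, tumbler_blue, tumbler_red, tumbler_yellow, washing_up
invalid input: not JSON, or not a number
```

View pics/side0.png

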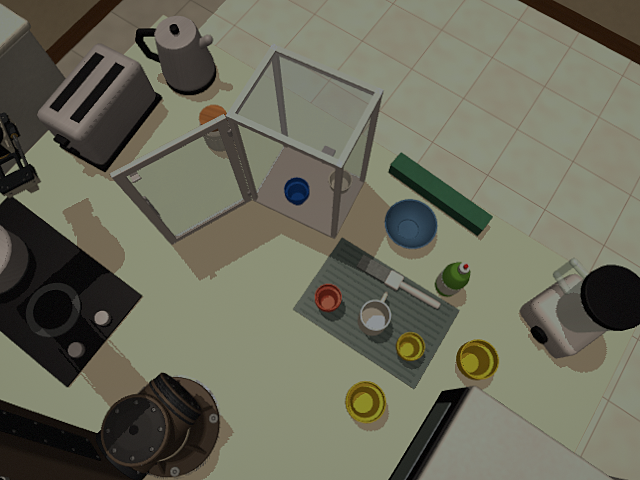

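View pics/top0.png

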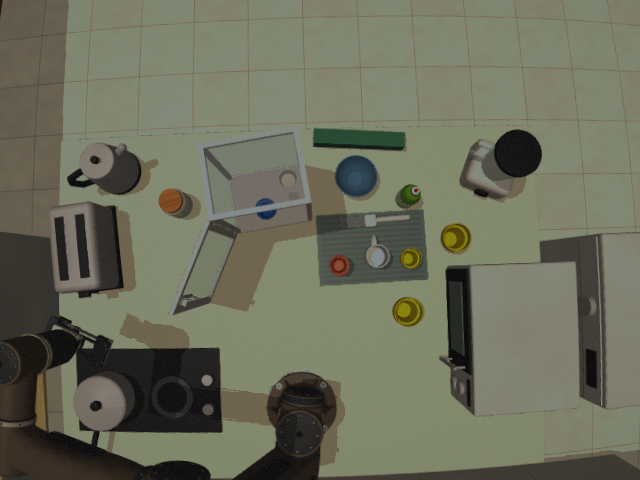

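The side picture shows three yellow tumblers: one on the mat at (410,347), one off it at (477,359) and one off it at (366,402). The one on the mat looks smallest. Red is at (328,298), with blue in the cabinet at (297,190). The door stands open to the left.

```bash
python3 - <<'E'
from h import *
print([a for a in dir(arm) if a[0]!='_'],arm.grasp_offset)
F={c:cams.grab_frame(c) for c in("side","top")}
for l in["door_hinge","door_push","tumbler_blue","tumbler_red","tumbler_yellow","mug","ramekin","caddy","bowl","washing_up"]:
  for c in F:
    for r in nets.pinpoint(c,l): print(l,c,np.round(r["centre"],3),round(r["confidence"],2),px(F[c],r["centre"])[0].round())
f=F["side"];cv2.imwrite("pics/crop1.png",cv2.resize(f["img"][270:430,290:510,::-1],None,fx=3,fy=3,interpolation=cv2.INTER_CUBIC))
E
```

```text
['Unreachable', 'grasp_offset', 'job_done'] 0.0188
door_hinge side [0.591 0.203 0.278] 0.58 [238. 153.]
door_hinge top [0.588 0.198 0.279] 0.7 [223. 227.]
door_push side [0.445 0.274 0.283] 0.91 [173. 183.]
tumbler_blue side [0.666 0.094 0.009] 0.76 [299. 199.]
tumbler_blue top [0.666 0.098 0.016] 0.55 [267. 210.]
tumbler_blue top [ 0.707  0.091 -0.003] 0.46 [269. 199.]
tumbler_red side [ 0.472 -0.135  0.003] 0.74 [326. 301.]
tumbler_red top [ 0.47  -0.137  0.006] 0.8 [338. 266.]
tumbler_yellow side [ 0.31  -0.352  0.002] 0.84 [361. 403.]
tumbler_yellow side [ 0.49  -0.371  0.001] 0.76 [406. 347.]
tumbler_yellow side [ 0.549 -0.522  0.002] 0.65 [468. 362.]
tumbler_yellow top [ 0.316 -0.356  0.001] 0.82 [403. 309.]
tumbler_yellow top [ 0.489 -0.369  0.008] 0.72 [406. 258.]
tumbler_yellow top [ 0.552 -0.522  0.005] 0.72 [449. 238.]
mug side [ 0.497 -0.259  0.004] 0.72 [371. 320.]
mug top [ 0.499 -0.259  0.004] 0.86 [373. 256.]
mug top [ 0.711  0.09  -0.003] 0.62 [269. 198.]
ramekin side [0.766 0.023 0.012] 0.43 [340. 185.]
caddy top [ 0.694  0.403 -0.003] 0.77 [180. 205.]
caddy top [0.663 0.098 0.017] 0.41 [267. 211.]
bowl side [ 0.766 -0.203  0.002] 0.91 [407. 229.]
bowl top [ 0.77  -0.203  0.003] 0.68 [354. 178.]
washing_up side [ 0.693 -0.371 -0.001] 0.76 [446. 284.]
washing_up top [ 0.692 -0.373  0.001] 0.62 [404. 199.]
```

View pics/crop1.png

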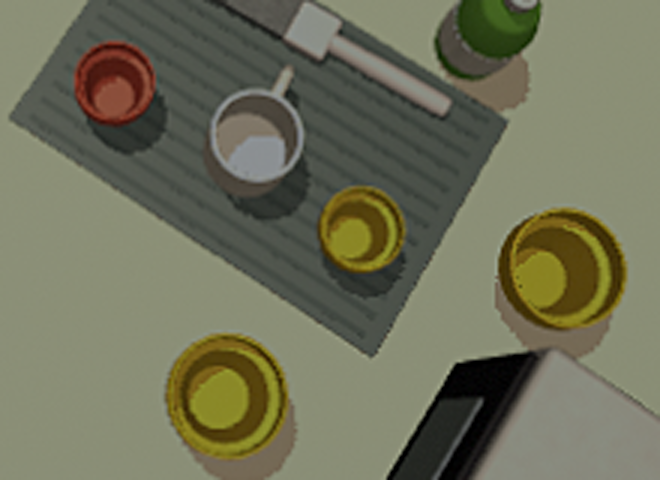

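Lookalikes for yellow: (366,402) and (477,359), both clearly wider and off the mat. The crop confirms that the one on the mat at (410,347) is the smallest, so I choose that one. Red at (328,298) has no lookalike. Next I lift above the door's height and see how the tool behaves at the edge of its reach.

```bash
python3 -m creep '{"translation":[[0,0,50],[0,0,50],[0,0,50],[0,0,50],[0,0,50],[0,0,0]],"spin":[0,0,0,0,0,0],"gripper":[1,1,1,1,1,1]}' 30
python3 -m creep '{"translation":[[0,0,50],[0,0,50],[0,0,50],[0,0,50],[0,0,50],[0,0,50],[0,0,0]],"spin":[0,0,0,0,0,0,0],"gripper":[1,1,1,1,1,1,1]}'
python3 -c "
from h import *
print(get_state()['q'])"
```

```text
t: 1.9
eef_pos: [0.2782, 0.6162, 0.4853]
ee_rot: [-3.129, 0.001, -0.423]
force: [0.8, -0.2, 0.5]
width: 0.0876
gripper_force: 0.0
t: 2.6
eef_pos: [0.2574, 0.5687, 0.7073]
ee_rot: [-3.081, -0.011, -0.425]
force: [-0.6, -0.6, 0.6]
width: 0.0877
gripper_force: 0.0
[ 1.47687649  0.44039844  1.25162638  0.0411474  -2.32760046 -0.30125078]
```

```bash
python3 -m creep '{"translation":[[0,0,50],[0,0,50],[0,0,50],[0,0,50],[0,0,0]],"spin":[0,0,0,0,0],"gripper":[1,1,1,1,1]}' 
python3 -m creep '{"translation":[[0,0,-50],[0,0,-50],[0,0,-50],[0,0,-50],[0,0,0]],"spin":[0,0,0,0,0],"gripper":[1,1,1,1,1]}'
python3 -c "
from h import *
print(get_state()['q'])"
```

```text
t: 3.1
eef_pos: [0.2273, 0.5004, 0.7807]
ee_rot: [-2.984, -0.03, -0.426]
force: [-0.0, -1.0, 0.1]
width: 0.088
gripper_force: 0.0
t: 3.6
eef_pos: [0.2268, 0.5054, 0.6038]
ee_rot: [-3.01, -0.038, -0.422]
force: [-0.8, 2.1, -1.6]
width: 0.0875
gripper_force: 0.0
[ 1.56541375  0.06516098  0.42424896  0.09047233 -1.82381592 -0.38696269]
```

Going out of reach tilts the tool outwards, and the tilt stays, so I can use that to lean it. It should lean about the closing axis, so I turn half round, cancel this tilt, then turn back a quarter and lean properly.

```bash
cat > log.py <<'E'
from h import *
import json
s=get_state(); R=cv2.Rodrigues(np.zeros(3))[0]
from scipy.spatial.transform import Rotation as Ro
M=Ro.from_euler('xyz',s['ee_rot']).as_matrix(); z=M[:,2];y=M[:,1]
print('t',s['t'],'q',np.round(s['q'],3),'p',np.round(s['eef_pos'],4),'r',round(float(np.hypot(*s['eef_pos'][:2])),3))
print(' lean deg',round(np.degrees(np.arccos(-z[2])),1),'az',round(np.arctan2(z[1],z[0]),3),'close az',round(np.arctan2(y[1],y[0]),3),'close elev deg',round(np.degrees(np.arcsin(y[2])),1))
open('log.jsonl','a').write(json.dumps([list(map(float,s['q'])),list(map(float,s['eef_pos'])),list(map(float,s['ee_rot']))])+'\n')
E
python3 log.py
S='0'
python3 -m creep '{"translation":[[0,0,0],[0,0,0],[0,0,0],[0,0,0],[0,0,0],[0,0,0],[0,0,0]],"spin":[0.15,0.15,0.15,0.15,0.15,0.15,0.15],"gripper":[1,1,1,1,1,1,1]}' >/dev/null; python3 log.py
python3 -m creep '{"translation":[[0,0,0],[0,0,0],[0,0,0],[0,0,0],[0,0,0],[0,0,0],[0,0,0]],"spin":[0.15,0.15,0.15,0.15,0.15,0.15,0.15],"gripper":[1,1,1,1,1,1,1]}' >/dev/null; python3 log.py
python3 -m creep '{"translation":[[0,0,0],[0,0,0],[0,0,0],[0,0,0],[0,0,0],[0,0,0],[0,0,0]],"spin":[0.15,0.15,0.15,0.15,0.15,0.15,0.14],"gripper":[1,1,1,1,1,1,1]}' >/dev/null; python3 log.py
```

```text
t 3.6 q [ 1.565  0.065  0.424  0.09  -1.824 -0.387] p [0.2268 0.5054 0.6038] r 0.554
 lean deg 7.8 az 0.868 close az -1.988 close elev deg -7.5
t 4.3 q [ 1.443  0.104  0.573 -0.082 -1.9    0.731] p [0.2289 0.5102 0.6198] r 0.559
 lean deg 9.2 az 1.952 close az -0.933 close elev deg -8.9
t 5.0 q [ 1.386  0.216  0.747 -0.176 -2.1    1.78 ] p [0.2292 0.5102 0.6189] r 0.559
 lean deg 8.7 az 2.987 close az 0.117 close elev deg -8.4
t 5.7 q [ 1.445  0.292  0.817 -0.092 -2.221  2.799] p [0.229  0.5103 0.6182] r 0.559
 lean deg 8.4 az -2.222 close az 1.156 close elev deg -8.2
```

```bash

python3 -m creep '{"translation":[[20,45,0],[20,45,0],[20,45,0],[20,45,0],[20,45,0]],"spin":[0,0,0,0,0],"gripper":[1,1,1,1,1]}' >/dev/null; python3 log.py
python3 -m creep '{"translation":[[20,45,0],[20,45,0]],"spin":[0,0],"gripper":[1,1]}' >/dev/null; python3 log.py
python3 -m creep '{"translation":[[20,45,0],[20,45,0]],"spin":[0,0],"gripper":[1,1]}' >/dev/null; python3 log.py
```

```text
t 6.2 q [ 1.388  0.653  1.252 -0.059 -2.262  2.865] p [0.3021 0.6759 0.5526] r 0.74
 lean deg 6.0 az -2.205 close az 1.148 close elev deg -5.8
t 6.4 q [ 1.381  0.707  1.252 -0.034 -2.164  2.889] p [0.3235 0.724  0.5134] r 0.793
 lean deg 3.2 az -2.28 close az 1.147 close elev deg -3.1
t 6.6 q [ 1.375  0.759  1.252 -0.012 -2.066  2.907] p [0.3438 0.7704 0.4747] r 0.844
 lean deg 0.6 az -3.129 close az 1.146 close elev deg -0.3
```

```bash

python3 -m creep '{"translation":[[-20,-45,0],[-20,-45,30],[-20,-45,0],[-20,-45,0],[0,0,0],[0,0,0]],"spin":[-0.15,-0.15,-0.15,-0.15,-0.15,-0.15],"gripper":[1,1,1,1,1,1]}' >/dev/null; python3 log.py
python3 -m creep '{"translation":[[0,0,0],[0,0,0],[0,0,0],[0,0,0],[0,0,0]],"spin":[-0.15,-0.15,-0.15,-0.15,-0.07],"gripper":[1,1,1,1,1]}' >/dev/null; python3 log.py
python3 -m creep '{"translation":[[20,45,50],[20,45,50],[20,45,50],[20,45,50],[20,45,50]],"spin":[0,0,0,0,0],"gripper":[1,1,1,1,1]}' >/dev/null; python3 log.py
python3 -m creep '{"translation":[[20,45,50],[20,45,50],[20,45,50],[20,45,50],[20,45,50]],"spin":[0,0,0,0,0],"gripper":[1,1,1,1,1]}' >/dev/null; python3 log.py
```

```text
t 7.2 q [ 1.439  0.318  0.581 -0.004 -1.813  1.992] p [0.2729 0.6135 0.5124] r 0.671
 lean deg 1.3 az 1.629 close az 0.291 close elev deg 0.3
t 7.7 q [ 1.444  0.321  0.577  0.004 -1.807  1.32 ] p [0.2735 0.6159 0.5099] r 0.674
 lean deg 1.1 az 1.243 close az -0.379 close elev deg -0.1
t 8.2 q [ 1.422  0.616  1.252  0.037 -2.138  1.368] p [0.3114 0.7038 0.5935] r 0.77
 lean deg 4.3 az 0.987 close az -0.374 close elev deg 0.9
t 8.7 q [ 1.439  0.593  1.252  0.111 -1.993  1.386] p [0.3289 0.7401 0.6325] r 0.81
 lean deg 14.6 az 1.025 close az -0.379 close elev deg 2.5
```

```bash

python3 -m creep '{"translation":[[10,50,50],[10,50,50],[10,50,50],[10,50,50],[10,50,50]],"spin":[0,0,0,0,0],"gripper":[1,1,1,1,1]}' >/dev/null; python3 log.py
python3 -m creep '{"translation":[[0,50,50],[0,50,50],[0,50,50],[0,50,50],[0,50,50]],"spin":[0,0,0,0,0],"gripper":[1,1,1,1,1]}' >/dev/null; python3 log.py
```

```text
t 9.2 q [ 1.499  0.596  1.252  0.194 -1.837  1.358] p [0.3166 0.8012 0.6647] r 0.862
 lean deg 24.4 az 1.031 close az -0.388 close elev deg 3.9
t 9.7 q [ 1.585  0.604  1.252  0.293 -1.679  1.3  ] p [0.2801 0.8667 0.7061] r 0.911
 lean deg 34.5 az 1.053 close az -0.396 close elev deg 4.8
```

```bash

python3 -m creep '{"translation":[[0,-50,-40],[0,-50,-40],[0,-50,-20],[0,0,0],[0,0,0]],"spin":[-0.14,-0.14,-0.14,-0.14,-0.14],"gripper":[1,1,1,1,1]}' >/dev/null; python3 log.py
python3 -m creep '{"translation":[[15,50,50],[15,50,50],[15,50,50],[15,50,50]],"spin":[0,0,0,0],"gripper":[1,1,1,1]}' >/dev/null; python3 log.py
python3 -m creep '{"translation":[[15,50,50],[15,50,50]],"spin":[0,0],"gripper":[1,1]}' >/dev/null; python3 log.py
```

```text
t 10.2 q [ 1.676  0.435  0.732  0.551 -1.613  0.607] p [0.2813 0.7798 0.6642] r 0.829
 lean deg 34.3 az 0.485 close az -0.978 close elev deg 4.2
t 10.6 q [ 1.646  0.689  1.251  0.599 -1.759  0.794] p [0.3046 0.8464 0.7042] r 0.9
 lean deg 38.1 az 0.535 close az -0.952 close elev deg 3.7
t 10.8 q [ 1.637  0.687  1.252  0.623 -1.681  0.801] p [0.3181 0.8643 0.7268] r 0.921
 lean deg 42.2 az 0.596 close az -0.935 close elev deg 2.1
```

```bash
cat > kin.py <<'E'
import numpy as np, json
from scipy.optimize import least_squares
from scipy.spatial.transform import Rotation as Ro
def fk(q,P):
    a,d,L1,e,L2,T,o1,o6=P
    E=lambda ax,t:Ro.from_euler(ax,t)
    R=E('z',q[0]+o1); p=R.apply([a,0,d])
    R=R*E('y',q[1]); p=p+R.apply([0,0,L1])
    R=R*E('y',-q[2]); p=p+R.apply([L2,0,e])
    R=R*E('x',SG*q[3])*E('y',-q[4]); p=p+R.apply([T,0,0])
    R=R*E('x',S6*q[5]+o6)*Ro.from_matrix([[0,0,1],[0,1,0],[-1,0,0]])
    return p,R
SG=S6=-1
D=[json.loads(l) for l in open('log.jsonl')]
def res(P): 
    out=[]
    for q,p,r in D:
        f,R=fk(q,P); out+=list((f-p)*5)+list((R.inv()*Ro.from_euler('xyz',r)).as_rotvec())
    return out
best=None
for SG in(-1,1):
  for S6 in(-1,1):
    for o6 in(0,1.5,3,-1.5):
      s=least_squares(res,[.04,.33,.44,.04,.44,.3,-.29,o6],loss='soft_l1')
      if best is None or s.cost<best[0]: best=(s.cost,s.x,SG,S6)
_,P,SG,S6=best
QL=np.array([[-3.07,3.07],[-1.43,2.12],[-1.02,1.25],[-3.03,1.67],[-3.05,0],[-3.03,3.03]])
def ik(p,Rt,q0):
    b=None
    for k in range(8):
        x0=np.clip(q0,QL[:,0]+.05,QL[:,1]-.05) if k==0 else np.random.default_rng(k).uniform(QL[:,0],QL[:,1])
        if k: x0[0]=q0[0];
        def g(q):
            f,R=fk(q,P); return np.r_[(f-p)*5,(R.inv()*Rt).as_rotvec()]
        s=least_squares(g,x0,bounds=(QL[:,0],QL[:,1]))
        if b is None or s.cost<b[0]-1e-9: b=(s.cost,s.x)
        if b[0]<1e-8: break
    return b
E
python3 - <<'E'
from kin import *
print(best, np.abs(np.array(res(P)).reshape(-1,6)).max(0))
q,p,r=D[-1]; R0=Ro.from_euler('xyz',r); z=R0.as_matrix()[:,2]; az0=np.arctan2(z[1],z[0])
def test(n,grasp,azs):
    for az in azs:
        R=Ro.from_euler('z',az-az0)*R0; tcp=np.array(grasp)+.0188*R.as_matrix()[:,2]
        c,s=ik(tcp,R,[np.arctan2(grasp[1],grasp[0])-P[6]]+list(q[1:])); print(n,round(az,2),'ok' if c<1e-6 else 'NO %.3f'%c,np.round(s,2))
test('red',[.471,-.136,.066],[-1.9,-1.2,-.6,-.28,.1,.5,1,1.3])
test('yel',[.489,-.37,.066],[-2,-1.2,-.65,-.2,.3,1])
test('blueA',[.55,.08,.2],[0,.15,.3])
test('blue',[.666,.096,.13],[0,.15,.3]);test('blue',[.666,.096,.17],[0,.15,.3])
E
```

```text
(np.float64(0.6080330299086225), array([ 0.06435384,  0.25490997,  0.54516924, -0.02338519,  0.43975131,
        0.33158604, -0.25069958,  4.47720163]), -1, -1) [0.2915947  0.14938209 0.41059582 0.16573843 0.03716598 0.04892656]
red -1.9 ok [ 0.37  0.6  -0.52  0.81 -1.   -1.27]
red -1.2 ok [ 0.4   0.5  -0.85  1.55 -0.72 -1.43]
red -0.6 NO 0.031 [ 0.24  0.33 -0.89  1.67 -0.41 -0.84]
red -0.28 NO 0.008 [-0.07  0.39 -1.02 -3.03 -0.47 -1.82]
red 0.1 NO 0.001 [-0.3   0.45 -1.02 -2.37 -0.63 -1.89]
red 0.5 ok [-0.44  0.49 -0.91 -1.77 -0.69 -2.  ]
red 1 ok [-0.47  0.55 -0.68 -1.1  -0.84 -2.21]
red 1.3 ok [-0.43  0.6  -0.54 -0.83 -0.98 -2.24]
yel -2 ok [-0.05  0.66 -0.37  0.97 -0.94 -1.07]
yel -1.2 NO 0.005 [-0.14  0.51 -0.67  1.67 -0.52 -1.01]
yel -0.65 NO 0.001 [-0.43  0.5  -0.84 -3.03 -0.51 -1.83]
yel -0.2 ok [-0.61  0.52 -0.77 -2.22 -0.54 -2.08]
yel 0.3 ok [-0.73  0.58 -0.58 -1.38 -0.71 -2.38]
yel 1 ok [-0.72  0.72 -0.22 -0.76 -1.11 -2.41]
blueA 0 NO 0.001 [ 0.49  0.07 -0.83  1.67 -0.16 -0.46]
blueA 0.15 NO 0.000 [ 0.39  0.07 -0.86 -3.03 -0.1  -1.85]
blueA 0.3 ok [ 0.3   0.08 -0.85 -2.02 -0.18 -2.68]
blue 0 NO 0.006 [ 0.47  0.37 -0.59  1.67 -0.15 -0.46]
blue 0.15 NO 0.000 [ 0.38  0.39 -0.68 -3.03 -0.23 -1.85]
blue 0.3 ok [ 0.32  0.4  -0.67 -2.53 -0.27 -2.18]
blue 0 NO 0.001 [ 0.46  0.3  -0.61  1.67 -0.15 -0.45]
blue 0.15 NO 0.000 [ 0.39  0.31 -0.65 -3.03 -0.12 -1.85]
blue 0.3 ok [ 0.32  0.31 -0.64 -2.18 -0.19 -2.54]
```

```bash
python3 - <<'E'
s=open('kin.py').read()
s=s.replace("a,d,L1,e,L2,T,o1,o6=P","a,d,L1,e,L2,T,o1,o6,o2,o3,o4,o5=P").replace("'y',q[1])","'y',q[1]+o2)").replace("'y',-q[2])","'y',-q[2]+o3)").replace("SG*q[3])","SG*q[3]+o4)").replace("-q[4])","-q[4]+o5)")
s=s.replace("-.29,o6],loss='soft_l1')","-.29,o6,0,0,0,0])")
open('kin.py','w').write(s)
E
python3 - <<'E'
from kin import *
np.set_printoptions(suppress=True,precision=3)
print(best)
print(np.array(res(P)).reshape(-1,6))
E
```

```text
(np.float64(0.49728260664526586), array([ 0.176,  0.187,  0.561, -0.028, -0.394,  0.346, -0.217,  4.48 ,
       -0.134,  3.246,  0.078, -3.166]), 1, -1)
[[-0.259  0.068 -0.094 -0.054 -0.093 -0.004]
 [-0.207  0.079  0.01   0.042 -0.119 -0.005]
 [-0.191  0.08   0.084  0.098 -0.05  -0.018]
 [-0.225  0.09   0.047  0.071  0.027 -0.029]
 [-0.042  0.033  0.152  0.064  0.037 -0.033]
 [ 0.017  0.015  0.186  0.06   0.052 -0.028]
 [ 0.073 -0.004  0.218  0.057  0.067 -0.022]
 [-0.099  0.056  0.116  0.097  0.004 -0.003]
 [-0.099  0.054  0.113  0.079 -0.056 -0.003]
 [-0.022  0.014  0.07   0.082 -0.048 -0.026]
 [ 0.013 -0.014  0.013  0.124 -0.036 -0.011]
 [ 0.062 -0.043 -0.035  0.16  -0.029  0.012]
 [ 0.115 -0.06  -0.093  0.192 -0.026  0.041]
 [ 0.046 -0.087 -0.274  0.141 -0.06   0.04 ]
 [ 0.155 -0.004 -0.249  0.167 -0.053  0.036]
 [ 0.183 -0.019 -0.265  0.181 -0.058  0.052]]
```

```bash
sed -i "s/a,d,L1,e,L2,T,o1,o6,o2,o3,o4,o5=P/a,d,L1,e,L2,T,o1,o6,b=P; o2=o3=o4=o5=0/; s/\[a,0,d\]/[a,b,d]/; s/-.29,o6,0,0,0,0\]/0,o6,-.19]/" kin.py
python3 - <<'E'
from kin import *
np.set_printoptions(suppress=True,precision=3)
print(best,np.abs(np.array(res(P)).reshape(-1,6)).max(0))
q,p,r=D[-1]; R0=Ro.from_euler('xyz',r); z=R0.as_matrix()[:,2]; az0=np.arctan2(z[1],z[0])
def test(n,grasp,azs):
    for az in azs:
        R=Ro.from_euler('z',az-az0)*R0; tcp=np.array(grasp)+.0188*R.as_matrix()[:,2]
        c,s=ik(tcp,R,[np.arctan2(grasp[1],grasp[0])-P[6]+.3]+list(q[1:])); print(n,round(az,2),'ok' if c<1e-6 else 'NO %.4f'%c,np.round(s,2))
test('red',[.471,-.136,.066],[-1.9,-1.2,-.6,-.28,.1,.5,1,1.3])
test('yel',[.489,-.37,.066],[-2,-1.2,-.65,-.2,.3,1])
test('blueA',[.5,.07,.2],[0,.15,.3])
test('blue',[.666,.096,.13],[0,.15,.3]);test('blue',[.666,.096,.17],[0,.15,.3])
E
```

```text
(np.float64(0.37506653003488655), array([ 0.057,  0.313,  0.52 , -0.034,  0.42 ,  0.35 , -0.028, -1.597,
       -0.168]), -1, -1) [0.093 0.136 0.387 0.019 0.004 0.006]
red -1.9 ok [ 0.48  0.7  -0.48  0.59 -1.04 -1.22]
red -1.2 ok [ 0.65  0.63 -0.87  1.26 -0.76 -1.45]
red -0.6 NO 0.0184 [ 0.61  0.53 -1.01  1.67 -0.66 -1.3 ]
red -0.28 NO 0.0382 [ 0.01  0.54 -1.02 -3.03 -0.6  -1.84]
red 0.1 NO 0.0075 [-0.05  0.59 -1.02 -2.86 -0.71 -1.62]
red 0.5 ok [-0.22  0.64 -0.95 -2.41 -0.75 -1.53]
red 1 ok [-0.36  0.65 -0.66 -1.47 -0.73 -1.92]
red 1.3 ok [-0.36  0.69 -0.5  -1.09 -0.85 -2.06]
yel -2 ok [ 0.03  0.75 -0.32  0.79 -1.03 -1.01]
yel -1.2 NO 0.0003 [ 0.04  0.63 -0.74  1.67 -0.69 -1.22]
yel -0.65 NO 0.0231 [-0.4   0.6  -0.8  -3.03 -0.54 -1.81]
yel -0.2 ok [-0.44  0.64 -0.8  -2.82 -0.61 -1.61]
yel 0.3 ok [-0.65  0.68 -0.56 -1.77 -0.6  -2.04]
yel 1 ok [-0.7   0.81 -0.15 -0.91 -1.   -2.29]
blueA 0 NO 0.0010 [ 0.87  0.01 -1.02  1.5  -0.51 -0.61]
blueA 0.15 NO 0.0015 [ 0.77 -0.01 -1.02  1.67 -0.37 -0.56]
blueA 0.3 NO 0.0035 [ 0.68 -0.03 -1.    1.67 -0.24 -0.36]
blue 0 NO 0.0050 [ 0.62  0.44 -0.63  1.67 -0.39 -0.58]
blue 0.15 NO 0.0095 [ 0.55  0.43 -0.61  1.67 -0.25 -0.39]
blue 0.3 NO 0.0035 [ 0.4   0.48 -0.67 -3.03 -0.3  -1.7 ]
blue 0 NO 0.0010 [ 0.62  0.36 -0.65  1.67 -0.39 -0.56]
blue 0.15 NO 0.0033 [ 0.55  0.35 -0.63  1.67 -0.25 -0.38]
blue 0.3 NO 0.0029 [ 0.41  0.38 -0.65 -3.03 -0.19 -1.71]
```

```bash
sed -i "s/o1,o6,b=P; o2=o3=o4=o5=0/o1,o6,b,o2,o3,o5,wz,wy=P; o4=0/; s/R.apply(\[T,0,0\])/R.apply([T,wy,wz])/; s/0,o6,-.19\]/0,o6,-.19,0,0,0,0,0]/" kin.py
python3 - <<'E'
from kin import *
np.set_printoptions(suppress=True,precision=3)
print(best,np.abs(np.array(res(P)).reshape(-1,6)).max(0))
E
```

```text
(np.float64(1.9273743037386948e-29), array([ 0.   ,  0.199,  0.602,  0.   , -0.464,  0.378,  0.   , -1.571,
       -0.   , -0.   ,  3.142, -3.142,  0.   , -0.192]), 1, -1) [0. 0. 0. 0. 0. 0.]
```

The kinematic model now fits exactly. Next I check reach for the leaned poses.

```bash
cat > reach.py <<'E'
from kin import *
np.set_printoptions(suppress=True,precision=2)
def load(i=-1):
    q,p,r=D[i]; R0=Ro.from_euler('xyz',r); z=R0.as_matrix()[:,2]; return q,R0,np.arctan2(z[1],z[0])
def test(n,grasp,azs):
    q,R0,az0=load()
    for az in azs:
        R=Ro.from_euler('z',az-az0)*R0; tcp=np.array(grasp)+.0188*R.as_matrix()[:,2]
        c,s=ik(tcp,R,[np.arctan2(grasp[1],grasp[0])+.3]+list(q[1:])); print(n,round(az,2),'ok' if c<1e-6 else 'NO %.4f'%c,np.round(s,2))
E
python3 - <<'E'
from reach import *
test('red',[.471,-.136,.066],[-1.9,-1.2,-.6,-.28,.1,.5,1,1.3])
test('yel',[.489,-.37,.066],[-2,-1.2,-.65,-.2,.3,1])
test('blueA',[.5,.07,.2],[0,.15,.3])
test('blue',[.666,.096,.13],[0,.15,.3]);test('blue',[.666,.096,.17],[0,.15,.3])
E
```

```text
red -1.9 ok [ 0.45  0.48 -0.75  0.6  -1.   -1.23]
red -1.2 NO 0.0175 [ 0.41  0.33 -1.02  1.06 -0.78 -1.03]
red -0.6 NO 0.0005 [-0.75  0.15 -1.02 -2.76 -0.34 -1.77]
red -0.28 NO 0.0001 [-0.31  0.11 -0.71 -1.61 -0.02 -3.03]
red 0.1 ok [-0.42  0.15 -0.66 -1.3  -0.35 -2.98]
red 0.5 ok [-0.54  0.25 -0.54 -1.12 -0.7  -2.76]
red 1 ok [-0.53  0.38 -0.36 -0.9  -1.03 -2.56]
red 1.3 ok [-0.49  0.46 -0.25 -0.79 -1.19 -2.44]
yel -2 ok [-0.06  0.52 -0.71  0.92 -0.9  -1.12]
yel -1.2 NO 0.0145 [-1.    0.3  -0.86 -3.03 -0.29 -1.77]
yel -0.65 NO 0.0015 [-0.67  0.27 -0.51 -1.62 -0.01 -3.03]
yel -0.2 NO 0.0002 [-0.67  0.29 -0.45 -1.07 -0.34  3.03]
yel 0.3 ok [-0.84  0.41 -0.27 -0.99 -0.81 -2.84]
yel 1 ok [-0.8   0.61  0.03 -0.75 -1.29 -2.53]
blueA 0 NO 0.0141 [-0.22 -0.16 -0.94 -3.03 -0.   -1.47]
blueA 0.15 NO 0.0211 [ 0.51 -0.18 -1.02  0.54 -0.17  0.79]
blueA 0.3 NO 0.0090 [ 0.5  -0.17 -1.02  0.31 -0.04  1.16]
blue 0 NO 0.0030 [-0.13  0.25 -0.61 -2.77 -0.05 -1.8 ]
blue 0.15 NO 0.0129 [ 0.32  0.25 -0.49 -0.85 -0.    2.35]
blue 0.3 NO 0.0025 [ 0.4   0.24 -0.57 -0.45 -0.    2.  ]
blue 0 NO 0.0044 [-0.14  0.18 -0.65 -3.03 -0.01 -1.53]
blue 0.15 NO 0.0164 [ 0.42  0.18 -0.67 -0.04 -0.    1.46]
blue 0.3 NO 0.0036 [ 0.42  0.18 -0.65 -0.11 -0.    1.64]
```

```bash
cat >> reach.py <<'E'
def Rl(lean,az,flip=0): # tool z leaning outward at azimuth az, closing axis horizontal
    return Ro.from_euler('z',az)*Ro.from_euler('y',np.pi-lean)*Ro.from_euler('z',flip)
def chk(grasp,R,q0): 
    tcp=np.array(grasp)+.0188*R.as_matrix()[:,2]; return ik(tcp,R,q0)
E
python3 - <<'E'
from reach import *
for lean in(25,30,33,36,40):
  for az in (0,.15,.3):
    for fl in (0,np.pi):
      R=Rl(np.radians(lean),az,fl); o=[]
      for g in([.666,.096,.12],[.666,.096,.2],[.5,.07,.2],[.5,.07,.3]):
        c,s=chk(g,R,[.45,.3,-.4,0,-.2,1.5 if fl==0 else -1.5]); o+=['%s'%(np.round(s,2) if c<1e-6 else 'NO%.4f'%c)]
      print(lean,az,round(fl),*o)
E
```

```text
25 0 0 NO0.0000 [ 0.51  0.17 -0.62  0.51 -0.44 -2.51] [ 0.65 -0.12 -0.96  0.63 -0.45 -2.75] [ 0.72 -0.22 -0.73  0.41 -0.76 -2.54]
25 0 3 [ 0.28  0.25 -0.86  1.3  -0.12  0.02] [ 0.51  0.17 -0.62  0.51 -0.44  0.63] [ 0.65 -0.12 -0.96  0.63 -0.45  0.39] [ 0.72 -0.22 -0.73  0.41 -0.76  0.6 ]
25 0.15 0 [ 0.36  0.26 -0.82  0.93 -0.11 -2.69] [ 0.49  0.17 -0.57  0.34 -0.44 -2.2 ] [ 0.63 -0.13 -0.93  0.5  -0.42 -2.47] [ 0.68 -0.23 -0.71  0.32 -0.74 -2.3 ]
25 0.15 3 [ 0.36  0.26 -0.82  0.93 -0.11  0.45] [ 0.49  0.17 -0.57  0.34 -0.44  0.94] [ 0.63 -0.13 -0.93  0.5  -0.42  0.67] [ 0.68 -0.23 -0.71  0.32 -0.74  0.84]
25 0.3 0 [ 0.46  0.27 -0.63  0.28 -0.24 -1.99] [ 0.47  0.18 -0.49  0.16 -0.47 -1.86] [ 0.61 -0.13 -0.87  0.31 -0.43 -2.14] [ 0.63 -0.23 -0.66  0.2  -0.73 -2.02]
25 0.3 3 [ 0.46  0.27 -0.63  0.28 -0.24  1.15] [ 0.47  0.18 -0.49  0.16 -0.47  1.28] [ 0.61 -0.13 -0.87  0.31 -0.43  1.  ] [ 0.63 -0.23 -0.66  0.2  -0.73  1.12]
30 0 0 NO0.0023 [ 0.41  0.14 -0.81  0.98 -0.24 -2.9 ] NO0.0011 [ 0.73 -0.27 -0.85  0.57 -0.66 -2.7 ]
30 0 3 NO0.0023 [ 0.41  0.14 -0.81  0.98 -0.24  0.24] NO0.0011 [
[... 1076 characters left out ...]
.91]
36 0 3 NO0.0041 NO0.0014 NO0.0100 [ 0.69 -0.31 -0.99  0.83 -0.53  0.23]
36 0.15 0 NO0.0120 NO0.0021 NO0.0071 [ 0.66 -0.32 -0.96  0.7  -0.46 -2.63]
36 0.15 3 NO0.0120 NO0.0021 NO0.0071 [ 0.66 -0.32 -0.96  0.7  -0.46  0.51]
36 0.3 0 NO0.0028 NO0.0004 NO0.0026 [ 0.63 -0.33 -0.9   0.47 -0.44 -2.28]
36 0.3 3 NO0.0028 NO0.0004 NO0.0026 [ 0.63 -0.33 -0.9   0.47 -0.44  0.86]
40 0 0 NO0.0034 NO0.0069 NO0.0160 NO0.0008
40 0 3 NO0.0034 NO0.0069 NO0.0160 NO0.0008
40 0.15 0 NO0.0139 NO0.0085 NO0.0154 NO0.0004
40 0.15 3 NO0.0139 NO0.0085 NO0.0154 NO0.0004
40 0.3 0 NO0.0028 NO0.0024 NO0.0066 [ 0.58 -0.35 -1.    0.66 -0.3  -2.42]
40 0.3 3 NO0.0028 NO0.0024 NO0.0066 [ 0.58 -0.35 -1.    0.66 -0.3   0.72]
```

```bash
cat > scan.py <<'E'
from reach import *
c=np.array([.666,.096]); u=np.array([np.cos(.14),np.sin(.14)])
for lean in(25,27,29,32,37,42):
  for az in (-.5,-.35,-.2,-.05,.1,.25,.4,.55):
      R=Rl(np.radians(lean),az,np.pi); o='';Q=[]
      for d,z in((0,.10),(0,.13),(0,.19),(-.1,.19),(-.18,.19),(-.18,.3)):
        best=None
        for q4 in (-2.6,-1.2,.4):
          g=np.r_[c+d*u,z]; tcp=g+.0188*R.as_matrix()[:,2]
          f=lambda q:np.r_[(fk(q,P)[0]-tcp)*5,(fk(q,P)[1].inv()*R).as_rotvec()]
          s=least_squares(f,[.4,.2,-.6,q4,-.3,.8-1.1*(q4+.0)*0],bounds=(QL[:,0],QL[:,1]),max_nfev=60)
          if best is None or s.cost<best[0]: best=(s.cost,s.x)
          if s.cost<1e-6: break
        o+='Y' if best[0]<1e-6 else '.'; Q.append(np.round(best[1][3:],1))
      print(lean,az,o,Q[0],Q[2],Q[4])
E
python3 scan.py
```

```text
25 -0.5 YYYYYY [ 1.1 -0.4 -0.4] [ 0.7 -0.6 -0.1] [ 0.7 -0.7 -0.3]
25 -0.35 YYYYYY [ 1.3 -0.3 -0.4] [ 0.7 -0.5  0.1] [ 0.7 -0.6 -0.1]
25 -0.2 YYYYYY [ 1.5 -0.2 -0.4] [ 0.7 -0.5  0.3] [ 0.7 -0.5  0. ]
25 -0.05 .YYYYY [ 1.7 -0.1 -0.3] [ 0.6 -0.4  0.5] [ 0.7 -0.4  0.2]
25 0.1 .YYYYY [ 1.7 -0.  -0.1] [ 0.4 -0.4  0.8] [ 0.6 -0.4  0.5]
25 0.25 .YYYYY [ 0.8 -0.1  0.7] [ 0.2 -0.4  1.2] [ 0.4 -0.4  0.8]
25 0.4 YYYYYY [ 0.1 -0.3  1.5] [ 0.  -0.5  1.5] [ 0.2 -0.4  1.2]
25 0.55 YYYYYY [-0.2 -0.4  1.9] [-0.1 -0.6  1.8] [-0.  -0.5  1.6]
27 -0.5 YYYYYY [ 1.3 -0.4 -0.5] [ 0.8 -0.6 -0.2] [ 0.8 -0.7 -0.3]
27 -0.35 YYYY.Y [ 1.5 -0.3 -0.6] [ 0.8 -0.5 -0. ] [ 0.8 -0.6 -0.2]
27 -0.2 .YYY.Y [ 1.7 -0.2 -0.5] [ 0.8 -0.4  0.1] [ 0.8 -0.5  0. ]
27 -0.05 .YYY.Y [ 1.7 -0.1 -0.3] [ 0.7 -0.3  0.4] [ 0.7 -0.4  0.2]
27 0.1 ..YY.Y [ 1.7 -0.  -0.1] [ 0.6 -0.3  0.7] [ 0.7 -0.4  0.5]
27 0.25 .YYYYY [ 0.7 -0.1  0.8] [ 0.3 -0.4  1.1] [ 0.5 -0.3  0.7]
27 0.4 YYYYYY [ 0.1 -0.2  1.4] [ 0.  -0.4  1.5] [ 0.3 -0.4  1.1]
27 0.55 YYYYYY [-0.2 -0.4  1.9] [-0.1 -0.5  1.8] [-0.  -0.4  1.6]
29 -0.5 YYYY.Y [ 1.4 -0.4 -0.7] [ 0.9 -0.6 -
[... 1367 characters left out ...]
   1.6] [ 0.7 -0.   0.8] [ 0.4 -0.2  0.9]
37 0.4 ..Y..Y [-0.2 -0.   1.7] [ 0.3 -0.1  1.3] [ 0.3 -0.1  1.1]
37 0.55 YYYYYY [-0.6 -0.3  2.4] [-0.4 -0.4  2.1] [-0.  -0.2  1.6]
42 -0.5 ..Y..Y [ 1.7 -0.6 -0.9] [ 1.6 -0.6 -0.8] [ 1.  -0.8 -0.6]
42 -0.35 ...... [ 1.7 -0.5 -0.8] [ 1.7 -0.5 -0.7] [ 1.  -0.7 -0.4]
42 -0.2 ...... [ 1.7 -0.4 -0.6] [ 1.7 -0.3 -0.5] [ 0.9 -0.6 -0.1]
42 -0.05 ...... [-1.6 -0.   3. ] [ 1.7 -0.2 -0.3] [ 0.8 -0.4  0.2]
42 0.1 ...... [-2.4 -0.1 -2.2] [-3.  -0.  -1.5] [-3.  -0.  -1.4]
42 0.25 ...... [-0.7 -0.   2.2] [ 0.2 -0.   1.3] [ 0.3 -0.1  1.1]
42 0.4 Y....Y [-0.6 -0.   2.2] [ 0.1 -0.   1.5] [ 0.1 -0.   1.3]
42 0.55 YYYYYY [-0.9 -0.3  2.7] [-0.5 -0.3  2.3] [-0.2 -0.1  1.7]
```

```bash

python3 -m creep '{"translation":[[10,-48,-10],[10,-48,-10],[10,-48,-10],[10,-48,-10],[10,-48,-10],[10,-48,-10],[10,-48,0],[10,-48,0]],"spin":[-0.05,-0.05,-0.05,-0.05,-0.05,-0.05,0,0],"gripper":[1,1,1,1,1,1,1,1]}' >/dev/null; python3 log.py
python3 -m creep '{"translation":[[6,-48,0],[6,-48,0],[6,-48,0],[6,-48,0],[6,-48,0],[6,-48,0],[6,-48,0],[6,-48,0]],"spin":[0,0,0,0,0,0,0,0],"gripper":[1,1,1,1,1,1,1,1]}' ; python3 log.py
```

```text
t 11.6 q [ 1.562 -0.024  0.067  0.697 -1.407  0.365] p [0.3912 0.5201 0.6855] r 0.651
 lean deg 42.4 az 0.341 close az -1.199 close elev deg 1.6
t: 12.4
eef_pos: [0.4388, 0.135, 0.6871]
ee_rot: [3.103, -0.744, 0.399]
force: [1.5, -0.6, -0.5]
width: 0.0875
gripper_force: 0.0
t 12.4 q [ 1.184 -0.502 -0.184  0.542 -1.37   0.804] p [0.4388 0.135  0.6871] r 0.459
 lean deg 42.7 az 0.342 close az -1.198 close elev deg 1.6
```

```bash

python3 -m creep '{"translation":[[10,-45,-45],[10,-45,-45],[0,-45,-45],[0,0,-48],[0,0,-48],[0,0,-48],[0,0,-48]],"spin":[0,0,0,0,0,0,0],"gripper":[1,1,1,1,1,1,1]}' >/dev/null; python3 log.py
python3 -m creep '{"translation":[[0,0,-40],[0,0,-40],[0,0,-40]],"spin":[0,0,0],"gripper":[1,1,1]}' ; python3 log.py
```

```text
t 13.1 q [ 0.697 -0.595 -0.819  0.397 -0.672  1.031] p [0.457  0.033  0.3894] r 0.458
 lean deg 42.8 az 0.334 close az -1.201 close elev deg 1.9
t: 13.4
eef_pos: [0.4674, 0.0254, 0.2827]
ee_rot: [3.114, -0.736, 0.404]
force: [0.8, 0.7, 0.3]
width: 0.0874
gripper_force: 0.0
t 13.4 q [ 0.557 -0.478 -1.009  0.401 -0.338  1.076] p [0.4674 0.0254 0.2827] r 0.468
 lean deg 42.2 az 0.363 close az -1.185 close elev deg 1.2
```

```bash

python3 -m creep '{"translation":[[0,0,-40],[0,0,-40]],"spin":[0,0],"gripper":[1,1]}' >/dev/null; python3 log.py
python3 -m creep '{"translation":[[0,0,-40],[0,0,-40]],"spin":[0,0],"gripper":[1,1]}' >/dev/null; python3 log.py
python3 -m creep '{"translation":[[-20,0,-20],[-20,0,-20]],"spin":[0,0],"gripper":[1,1]}' >/dev/null; python3 log.py
```

```text
t 13.6 q [ 0.442 -0.314 -1.005  0.141 -0.161  1.403] p [0.4806 0.0078 0.2121] r 0.481
 lean deg 41.3 az 0.408 close az -1.165 close elev deg -0.1
t 13.8 q [ 0.416 -0.144 -1.005 -0.163 -0.002  1.724] p [0.477  0.0038 0.1349] r 0.477
 lean deg 40.5 az 0.416 close az -1.162 close elev deg -0.4
t 14.0 q [ 4.190e-01 -1.390e-01 -1.004e+00 -4.500e-01 -2.000e-03  2.009e+00] p [0.434  0.0045 0.0993] r 0.434
 lean deg 40.3 az 0.42 close az -1.16 close elev deg -0.5
```

```bash

python3 -m creep '{"translation":[[-40,-15,0],[-40,-15,0],[-40,-15,0]],"spin":[0,0,0],"gripper":[1,1,1]}' >/dev/null; python3 log.py
python3 -m creep '{"translation":[[-40,-15,0],[-40,-15,0],[-40,-15,0]],"spin":[0,0,0],"gripper":[1,1,1]}' >/dev/null; python3 log.py
```

```text
t 14.3 q [ 0.095 -0.374 -1.004 -0.673 -0.331  2.458] p [ 0.3223 -0.0429  0.101 ] r 0.325
 lean deg 40.3 az 0.414 close az -1.161 close elev deg -0.2
t 14.6 q [-0.347 -0.623 -1.006 -0.649 -0.754  2.703] p [ 0.2028 -0.0697  0.1125] r 0.214
 lean deg 38.9 az 0.371 close az -1.176 close elev deg 1.1
```

```bash
python3 - <<'E'
from reach import *
cab=np.array([.7075,.0905,0]); yaw=.14; C=Ro.from_euler('z',-yaw)
S=np.stack(np.meshgrid(np.linspace(-.039,.039,9),np.linspace(-.0965,.0965,25),-np.linspace(.047,.30,60),indexing='ij'),-1).reshape(-1,3)
for lean in(29,33,36,39):
  for az in(.25,.35,.45,.55):
    R=Rl(np.radians(lean),az,np.pi); o=[]
    for d,z in((0,.10),(0,.15),(0,.18),(-.05,.18)):
      g=np.array([.666,.096,z])+d*np.array([np.cos(yaw),np.sin(yaw),0])
      B=C.apply(R.apply(S)+g-cab)
      i=(B[:,0]>-.103)&(B[:,0]<.1)
      roof=B[:,2][i].max() if i.any() else 0
      post=np.abs(B[:,1][i]).max() if i.any() else 0
      o.append((round((.428-roof)*1000),round((.116-post)*1000)))
    print(lean,az,'(roof,post mm)',o)
E
```

```text
29 0.25 (roof,post mm) [(118, 8), (68, 8), (38, 8), (128, 8)]
29 0.35 (roof,post mm) [(95, 8), (45, 8), (15, 8), (109, 8)]
29 0.45 (roof,post mm) [(77, 6), (27, 6), (-3, 6), (90, 22)]
29 0.55 (roof,post mm) [(50, -5), (0, -5), (-30, -5), (68, 17)]
33 0.25 (roof,post mm) [(145, 8), (95, 8), (65, 8), (141, 8)]
33 0.35 (roof,post mm) [(127, 9), (77, 9), (47, 9), (126, 17)]
33 0.45 (roof,post mm) [(109, 6), (59, 6), (29, 6), (112, 22)]
33 0.55 (roof,post mm) [(88, -5), (38, -5), (8, -5), (94, 17)]
36 0.25 (roof,post mm) [(163, 8), (113, 8), (83, 8), (152, 8)]
36 0.35 (roof,post mm) [(146, 10), (96, 10), (66, 10), (138, 26)]
36 0.45 (roof,post mm) [(132, 6), (82, 6), (52, 6), (121, 22)]
36 0.55 (roof,post mm) [(111, -5), (61, -5), (31, -5), (107, 17)]
39 0.25 (roof,post mm) [(177, 9), (127, 9), (97, 9), (160, 9)]
39 0.35 (roof,post mm) [(164, 10), (114, 10), (84, 10), (147, 26)]
39 0.45 (roof,post mm) [(147, 6), (97, 6), (67, 6), (134, 22)]
39 0.55 (roof,post mm) [(130, -5), (80, -5), (50, -5), (120, 17)]
```

```bash
cat >> kin.py <<'E'
def pts(q):
    a,d,L1,e,L2,T,o1,o6,b,o2,o3,o5,wz,wy=P
    E=lambda ax,t:Ro.from_euler(ax,t)
    R=E('z',q[0]+o1)*E('y',q[1]+o2); s=np.array([0,0,d]); el=s+R.apply([0,0,L1])
    R=R*E('y',-q[2]+o3); w=el+R.apply([L2,0,e]); R=R*E('x',SG*q[3])*E('y',-q[4]+o5)
    w2=w+R.apply([0,wy,0]); return el,w,w2
E
python3 - <<'E'
from reach import *
for lean in (29,31,33):
 for az in (.35,.42,.48):
  R=Rl(np.radians(lean),az,np.pi)
  for d,z in((0,.10),(0,.15),(0,.18),(-.1,.18),(-.2,.2),(-.2,.3)):
    g=np.array([.666,.096,z])+d*np.array([.99,.14,0]); c,s=chk(g,R,[.4,.2,-.6,0,-.3,1.5])
    el,w,w2=pts(s)
    print(lean,az,d,z,'ok' if c<1e-6 else 'NO%.4f'%c,s,'elbow',el,'w',w,'w2',w2)
E
```

```text
29 0.35 0 0.1 NO0.0001 [ 0.42  0.29 -0.73  0.38 -0.05  1.13] elbow [0.16 0.07 0.77] w [0.38 0.17 0.38] w2 [0.51 0.03 0.42]
29 0.35 0 0.15 ok [ 0.45  0.22 -0.64  0.23 -0.21  1.25] elbow [0.12 0.06 0.79] w [0.39 0.19 0.44] w2 [0.5  0.04 0.46]
29 0.35 0 0.18 ok [ 0.46  0.18 -0.58  0.17 -0.31  1.32] elbow [0.1  0.05 0.79] w [0.4  0.2  0.47] w2 [0.5  0.04 0.49]
29 0.35 -0.1 0.18 ok [ 0.52  0.01 -0.85  0.36 -0.23  1.07] elbow [0.01 0.   0.8 ] w [0.27 0.15 0.45] w2 [0.4  0.02 0.49]
29 0.35 -0.2 0.2 ok [ 0.63 -0.23 -1.01  0.44 -0.32  0.9 ] elbow [-0.11 -0.08  0.79] w [0.15 0.11 0.46] w2 [0.3  0.01 0.51]
29 0.35 -0.2 0.3 ok [ 0.68 -0.34 -0.78  0.26 -0.67  1.07] elbow [-0.15 -0.13  0.77] w [0.17 0.14 0.57] w2 [0.3  0.01 0.61]
29 0.42 0 0.1 ok [ 0.44  0.3  -0.61  0.05 -0.16  1.51] elbow [0.16 0.07 0.77] w [0.42 0.2  0.41] w2 [0.51 0.02 0.41]
29 0.42 0 0.15 ok [ 0.44  0.23 -0.55  0.03 -0.29  1.53] elbow [0.12 0.06 0.78] w [0.42 0.2  0.46] w2 [0.51 0.02 0.46]
29 0.42 0 0.18 ok [ 0.44  0.19 -0.51  0.02 -0.36  1.54] elbow [0.1  0.05 0.79] w [0.42 0.2  0.49] w2 [0.51 0.02 0.49]
29 0.42 -0.1 0.18 ok 
[... 4772 characters left out ...]
  -0.53 -0.25 -0.18  1.89] elbow [0.16 0.07 0.77] w [0.45 0.19 0.43] w2 [0.49 0.01 0.4 ]
33 0.48 0 0.15 ok [ 0.41  0.22 -0.52 -0.16 -0.26  1.78] elbow [0.12 0.05 0.79] w [0.44 0.19 0.47] w2 [0.49 0.01 0.45]
33 0.48 0 0.18 ok [ 0.41  0.18 -0.5  -0.12 -0.32  1.75] elbow [0.1  0.04 0.79] w [0.43 0.19 0.5 ] w2 [0.49 0.01 0.48]
33 0.48 -0.1 0.18 ok [ 0.49  0.01 -0.75  0.02 -0.23  1.55] elbow [0.01 0.   0.8 ] w [0.3  0.16 0.48] w2 [ 0.39 -0.01  0.48]
33 0.48 -0.2 0.2 ok [ 0.6  -0.24 -1.    0.27 -0.25  1.21] elbow [-0.12 -0.08  0.78] w [0.16 0.11 0.46] w2 [ 0.29 -0.02  0.5 ]
33 0.48 -0.2 0.3 ok [ 0.62 -0.36 -0.77  0.14 -0.59  1.33] elbow [-0.17 -0.12  0.76] w [0.17 0.13 0.58] w2 [ 0.29 -0.02  0.6 ]
```

```bash

python3 -m creep '{"translation":[[20,0,50],[20,0,50],[20,0,50],[20,0,50],[20,-10,50],[20,-10,50],[20,-20,50],[20,-20,50]],"spin":[0,0,-0.1,-0.15,-0.15,-0.15,-0.15,-0.15],"gripper":[1,1,1,1,1,1,1,1]}' >/dev/null; python3 log.py
python3 -m creep '{"translation":[[25,-10,10],[25,-10,10],[25,-10,10],[25,-10,10],[20,-10,10],[20,-10,0],[0,0,0],[0,0,0]],"spin":[-0.15,-0.15,-0.15,-0.15,-0.15,-0.15,-0.15,-0.15],"gripper":[1,1,1,1,1,1,1,1]}' >/dev/null; python3 log.py
python3 -m creep '{"translation":[[0,0,0],[0,0,0],[0,0,0],[0,0,0],[0,0,0],[0,0,0],[0,0,0]],"spin":[-0.15,-0.15,-0.15,-0.15,-0.15,-0.15,-0.15],"gripper":[1,1,1,1,1,1,1]}' >/dev/null; python3 log.py
```

```text
t 15.4 q [ 0.457 -0.954 -0.918  0.256 -0.985  1.109] p [ 0.2881 -0.1539  0.3147] r 0.327
 lean deg 38.2 az 0.109 close az -1.494 close elev deg -1.4
t 16.2 q [ 0.447 -0.349 -0.84   0.725 -1.126 -0.289] p [ 0.4179 -0.2099  0.3558] r 0.468
 lean deg 37.0 az -1.023 close az -2.634 close elev deg -1.8
t 16.9 q [ 0.314  0.082 -0.389  0.418 -1.592 -0.962] p [ 0.4192 -0.2096  0.3535] r 0.469
 lean deg 36.4 az -2.074 close az 2.601 close elev deg -1.6
```

```bash

python3 -m creep '{"translation":[[15,-7,40],[15,-7,40],[15,-7,40],[15,-7,40],[15,-7,30],[15,-7,20]],"spin":[-0.15,-0.15,-0.15,-0.15,-0.15,-0.15],"gripper":[1,1,1,1,1,1]}' >/dev/null; python3 log.py
python3 -m creep '{"translation":[[0,0,0],[0,0,0],[0,0,0],[0,0,0],[0,0,0],[0,0,0]],"spin":[-0.15,-0.15,-0.15,-0.15,-0.15,-0.15],"gripper":[1,1,1,1,1,1]}' >/dev/null; python3 log.py
python3 -m creep '{"translation":[[40,-20,30],[40,-20,30],[40,-20,30]],"spin":[0,0,0],"gripper":[1,1,1]}' >/dev/null; python3 log.py
python3 -m creep '{"translation":[[40,-20,30],[40,-20,30]],"spin":[0,0],"gripper":[1,1]}' >/dev/null; python3 log.py
```

```text
t 17.5 q [-0.04   0.509  0.754  0.181 -2.428 -1.309] p [ 0.5064 -0.2539  0.5647] r 0.566
 lean deg 36.1 az -2.98 close az 1.7 close elev deg -1.3
t 18.1 q [-0.334  0.562  1.112 -0.537 -2.653 -2.425] p [ 0.5066 -0.254   0.5623] r 0.567
 lean deg 36.4 az 2.391 close az 0.798 close elev deg -0.9
t 18.4 q [-0.334  0.629  1.252 -0.552 -2.689 -2.452] p [ 0.5373 -0.2674  0.5611] r 0.6
 lean deg 34.2 az 2.388 close az 0.799 close elev deg -0.7
t 18.6 q [-0.322  0.636  1.252 -0.501 -2.65  -2.413] p [ 0.5501 -0.2707  0.5548] r 0.613
 lean deg 32.1 az 2.378 close az 0.797 close elev deg -0.4
```

```bash

python3 -m creep '{"translation":[[40,-20,30],[-30,15,0],[-30,15,0],[-20,10,-20],[0,20,-20],[0,20,-20],[0,20,-20],[0,20,-20]],"spin":[0,0.15,0.15,0.15,0.15,0.15,0.15,0.15],"gripper":[1,1,1,1,1,1,1,1]}' >/dev/null; python3 log.py
python3 - <<'E'
from reach import *
for n,g in(('red',[.471,-.136]),('yel',[.489,-.37])):
  for az in (-.2,0,.2,.42,.6,.8,1.1):
    R=Rl(np.radians(31),az,np.pi); o=''
    for z in(.066,.15,.25):
      c,s=chk(g+[z],R,[g[1]/g[0]+.35,.2,-.6,0,-.3,1.5-az*0]); o+=('ok ' if c<1e-6 else 'NO%.4f '%c)+str(s)
    print(n,az,o)
E
```

```text
t 19.4 q [ 0.143  0.304  0.28   0.085 -2.076 -1.416] p [ 0.4798 -0.1523  0.4528] r 0.503
 lean deg 30.7 az -2.853 close az 1.849 close elev deg -0.4
red -0.2 NO0.0110 [ 0.06  0.13 -0.86 -0.45 -0.    1.8 ]NO0.0055 [ 0.14 -0.09 -1.02  0.46 -0.2   0.82]ok [ 0.24 -0.27 -0.97  0.54 -0.43  0.69]
red 0 NO0.0013 [ 0.09  0.12 -0.9  -0.31 -0.    1.8 ]NO0.0005 [ 0.13 -0.09 -1.02  0.31 -0.12  1.15]ok [ 0.19 -0.26 -0.85  0.22 -0.46  1.21]
red 0.2 ok [-0.05  0.13 -0.73 -0.6  -0.23  2.38]ok [ 0.05 -0.06 -0.78 -0.25 -0.32  1.94]ok [ 0.06 -0.21 -0.67 -0.13 -0.58  1.8 ]
red 0.42 ok [-0.22  0.17 -0.6  -0.76 -0.47  2.84]ok [-0.15  0.   -0.59 -0.54 -0.57  2.54]ok [-0.11 -0.14 -0.51 -0.39 -0.76  2.32]
red 0.6 NO0.0001 [-0.28  0.21 -0.54 -0.75 -0.6   3.03]ok [-0.24  0.06 -0.51 -0.62 -0.73  2.83]ok [-0.21 -0.07 -0.42 -0.5  -0.9   2.63]
red 0.8 ok [-0.34  0.26 -0.47 -0.76 -0.75 -3.03]NO0.0001 [-0.29  0.11 -0.43 -0.63 -0.87  3.03]ok [-0.28 -0.01 -0.33 -0.55 -1.05  2.89]
red 1.1 ok [-0.36  0.33 -0.38 -0.69 -0.93 -2.81]ok [-0.34  0.2  -0.32 -0.63 -1.06 -2.96]NO0.0010 [-0.36  0.1  -0.22 -0.6  -1.25 -3.03]
yel -0
[... 214 characters left out ...]
-0.5   0.07 -0.32 -0.38 -0.73  2.3 ]
yel 0.2 ok [-0.63  0.35 -0.33 -0.71 -0.63  2.93]ok [-0.6   0.23 -0.3  -0.59 -0.73  2.76]ok [-0.58  0.12 -0.22 -0.49 -0.89  2.6 ]
yel 0.42 NO0.0015 [-0.63  0.39 -0.26 -0.64 -0.76  3.03]ok [-0.66  0.29 -0.21 -0.62 -0.9   3.  ]ok [-0.64  0.18 -0.12 -0.54 -1.06  2.86]
yel 0.6 ok [-0.69  0.44 -0.18 -0.68 -0.91 -3.  ]NO0.0016 [-0.72  0.34 -0.13 -0.67 -1.04 -3.03]ok [-0.67  0.24 -0.04 -0.56 -1.18  3.03]
yel 0.8 ok [-0.7   0.49 -0.11 -0.64 -1.03 -2.86]ok [-0.69  0.39 -0.06 -0.6  -1.15 -2.96]NO0.0007 [-0.7   0.3   0.04 -0.58 -1.31 -3.03]
yel 1.1 ok [-0.68  0.55 -0.01 -0.57 -1.19 -2.66]ok [-0.68  0.46  0.04 -0.55 -1.32 -2.75]ok [-0.67  0.38  0.15 -0.53 -1.48 -2.85]
```

```bash

python3 -m creep '{"translation":[[0,0,0],[0,0,0],[0,0,0],[0,0,0],[0,0,0],[0,0,0],[0,0,0],[0,0,0]],"spin":[0.15,0.15,0.15,0.15,0.15,0.15,0.15,0.15],"gripper":[1,1,1,1,1,1,1,1]}' >/dev/null; python3 log.py
python3 -m creep '{"translation":[[0,0,0],[0,0,0],[0,0,0],[0,0,0],[0,0,0],[0,0,0],[0,0,0],[0,0,0]],"spin":[0.15,0.15,0.15,0.15,0.15,0.15,0.15,0.15],"gripper":[1,1,1,1,1,1,1,1]}' >/dev/null; python3 log.py
python3 -m creep '{"translation":[[0,0,-40],[0,0,-40],[0,0,-40],[0,0,-40],[0,0,-40],[0,0,0]],"spin":[0.15,0.15,0.15,0.15,0.15,0.05],"gripper":[1,1,1,1,1,1]}' >/dev/null; python3 log.py
```

```text
t 20.2 q [ 0.439 -0.01  -0.24   0.467 -1.62  -0.578] p [ 0.4802 -0.1517  0.455 ] r 0.504
 lean deg 31.0 az -1.64 close az 3.05 close elev deg -0.8
t 21.0 q [ 0.379 -0.37  -0.508  0.454 -1.079  0.581] p [ 0.479  -0.1521  0.4578] r 0.503
 lean deg 31.8 az -0.444 close az -2.033 close elev deg -0.7
t 21.6 q [ 0.015 -0.253 -0.553 -0.118 -0.745  1.784] p [ 0.4785 -0.1532  0.2977] r 0.502
 lean deg 30.7 az 0.172 close az -1.407 close elev deg -0.3
```

```bash

python3 -m creep '{"translation":[[0,5,-30],[0,5,-30],[0,5,-30],[0,5,-30],[0,0,-30],[0,0,0]],"spin":[0.09,0.08,0,0,0,0],"gripper":[1,1,1,1,1,1]}' ; python3 log.py
python3 - <<'E'
from h import *
F={c:cams.grab_frame(c) for c in("side","top")}
for l in["tumbler_red","tumbler_blue","cabinet"]:
  for c in F:
    for r in nets.pinpoint(c,l)[:2]: print(l,c,np.round(r["centre"],3),round(r["confidence"],2))
cv2.imwrite("pics/b2.png",np.hstack([F["side"]["img"][150:420,200:520],F["top"]["img"][150:420,180:500]])[:,:,::-1])
E
```

```text
t: 22.2
eef_pos: [0.4785, -0.1334, 0.1455]
ee_rot: [-3.137, -0.531, 0.329]
force: [0.0, -0.1, -0.2]
width: 0.0875
gripper_force: 0.0
t 22.2 q [-0.073 -0.042 -0.645 -0.426 -0.513  2.299] p [ 0.4785 -0.1334  0.1455] r 0.497
 lean deg 30.4 az 0.339 close az -1.24 close elev deg -0.3
tumbler_red side [ 0.47  -0.139  0.006] 0.53
tumbler_red top [ 0.47  -0.138  0.008] 0.63
tumbler_blue side [0.664 0.096 0.01 ] 0.58
tumbler_blue top [0.661 0.097 0.015] 0.56
cabinet side [ 0.708  0.089 -0.003] 0.88
cabinet top [ 0.71   0.092 -0.002] 0.7
cabinet top [ 0.695 -0.373 -0.001] 0.43
```

View pics/b2.png

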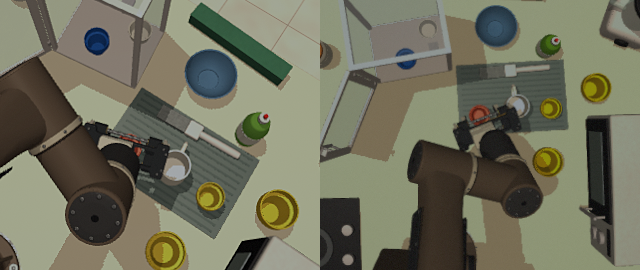

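The crop shows the gripper straddling red at about (335,292) in the side picture, with the mug clear beside it. I go down and grip.

```bash

python3 -m creep '{"translation":[[0,-2,-30],[0,0,-30],[0,0,-25],[0,0,-9],[0,0,0]],"spin":[0,0,0,0,0],"gripper":[1,1,1,1,1]}' 
python3 -m creep '{"translation":[[0,0,0],[0,0,0],[0,0,0],[0,0,0],[0,0,0]],"spin":[0,0,0,0,0],"gripper":[0.6,0.6,0.6,0.6,0.6]}' 20; python3 log.py
```

```text
t: 23.1
eef_pos: [0.4749, -0.1357, 0.0497]
ee_rot: [-3.133, -0.527, 0.325]
force: [0.1, -0.1, 0.6]
width: 0.0873
gripper_force: 0.0
t: 23.6
eef_pos: [0.4759, -0.1355, 0.0517]
ee_rot: [-3.136, -0.53, 0.328]
force: [-3.1, -0.9, 6.8]
width: 0.0665
gripper_force: 19.9
t 23.6 q [-0.167  0.144 -0.647 -0.698 -0.391  2.667] p [ 0.4759 -0.1355  0.0517] r 0.495
 lean deg 30.4 az 0.338 close az -1.24 close elev deg -0.3
```

```bash

python3 -m creep '{"translation":[[0,0,20],[0,0,35],[0,0,40],[0,0,20],[0,40,10],[0,40,0],[0,40,0],[0,0,0]],"spin":[0,0,0,0,0.03,0.03,0.02,0],"gripper":[0.6,0.6,0.6,0.6,0.6,0.6,0.6,0.6]}' ; python3 log.py
python3 - <<'E'
from h import *
F={c:cams.grab_frame(c) for c in("side","top")}
for l in["tumbler_red","tumbler_blue"]:
  for c in F:
    for r in nets.pinpoint(c,l)[:2]: print(l,c,np.round(r["centre"],3),round(r["confidence"],2))
cv2.imwrite("pics/b3.png",np.hstack([F["side"]["img"][100:420,180:580],F["top"]["img"][100:420,150:550]])[:,:,::-1])
E
```

```text
t: 24.4
eef_pos: [0.474, -0.0119, 0.1756]
ee_rot: [-3.134, -0.529, 0.412]
force: [0.2, 0.6, -2.1]
width: 0.0664
gripper_force: 19.9
t 24.4 q [ 0.36  -0.192 -0.825 -0.086 -0.412  1.695] p [ 0.474  -0.0119  0.1756] r 0.474
 lean deg 30.3 az 0.428 close az -1.155 close elev deg -0.4
tumbler_red side [ 0.471 -0.01   0.129] 0.73
tumbler_red top [ 0.467 -0.012  0.125] 0.74
tumbler_red top [ 0.696  0.403 -0.004] 0.66
```

View pics/b3.png

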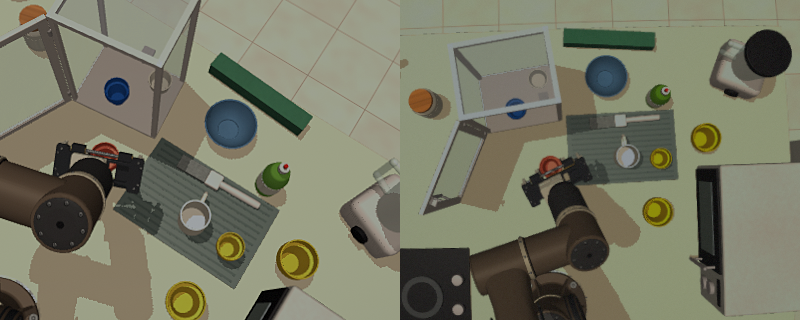

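```bash

python3 -m creep '{"translation":[[16,42,0],[20,42,0],[16,4,-5],[16,2,-5],[0,0,0]],"spin":[0,0,0,0,0],"gripper":[0.6,0.6,0.6,0.6,0.6]}' ; python3 log.py
python3 -m creep '{"translation":[[25,4,-5],[25,4,-5],[25,4,-5],[0,0,0]],"spin":[0,0,0,0],"gripper":[0.6,0.6,0.6,0.6]}' ; python3 log.py
```

```text
t: 25.2
eef_pos: [0.5411, 0.0593, 0.1647]
ee_rot: [-3.138, -0.525, 0.402]
force: [-0.5, -0.1, -1.2]
width: 0.0661
gripper_force: 19.9
t 25.2 q [ 0.496 -0.055 -0.847  0.168 -0.258  1.328] p [0.5411 0.0593 0.1647] r 0.544
 lean deg 30.1 az 0.41 close az -1.166 close elev deg -0.2
t: 25.6
eef_pos: [0.6171, 0.0711, 0.1501]
ee_rot: [-3.137, -0.526, 0.402]
force: [-0.6, -0.3, -1.4]
width: 0.067
gripper_force: 19.9
t 25.6 q [ 0.437  0.106 -0.677  0.052 -0.262  1.491] p [0.6171 0.0711 0.1501] r 0.621
 lean deg 30.2 az 0.41 close az -1.167 close elev deg -0.2
```

```bash

python3 -m creep '{"translation":[[0,20,0],[20,3,0],[20,2,0],[14,2,0],[0,0,0]],"spin":[0,0,0,0,0],"gripper":[0.6,0.6,0.6,0.6,0.6]}' ; python3 log.py
python3 - <<'E'
from h import *
F={c:cams.grab_frame(c) for c in("side","top")}
for l in["tumbler_red","tumbler_blue"]:
  for c in F:
    for r in nets.pinpoint(c,l)[:1]: print(l,c,np.round(r["centre"],3),round(r["confidence"],2))
cv2.imwrite("pics/b4.png",cv2.resize(np.hstack([F["side"]["img"][60:260,180:400],F["top"]["img"][110:310,180:400]])[:,:,::-1],(800,364)))
E
```

```text
t: 26.1
eef_pos: [0.6697, 0.098, 0.1507]
ee_rot: [-3.137, -0.527, 0.402]
force: [-0.1, 0.2, -0.8]
width: 0.0665
gripper_force: 19.9
t 26.1 q [ 0.441  0.191 -0.569  0.054 -0.284  1.486] p [0.6697 0.098  0.1507] r 0.677
 lean deg 30.2 az 0.411 close az -1.166 close elev deg -0.2
tumbler_red side [0.664 0.096 0.104] 0.55
tumbler_blue side [0.665 0.097 0.007] 0.41
```

View pics/b4.png

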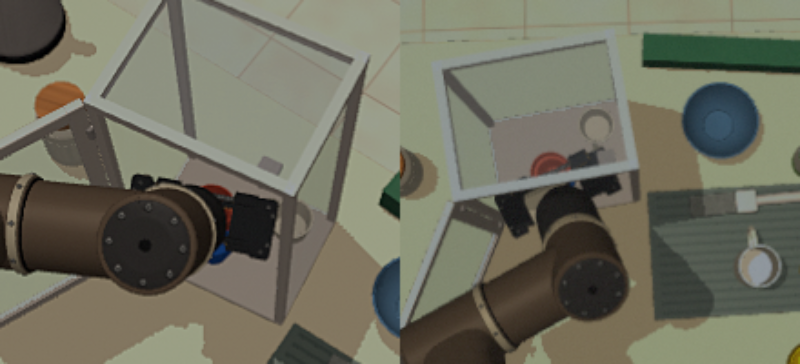

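Red is directly above blue, the gripper is clear of the posts, and nothing is touching. I lower it.

```bash

python3 -m creep '{"translation":[[0,0,-20],[0,0,-20],[0,0,-12],[0,0,0]],"spin":[0,0,0,0],"gripper":[0.6,0.6,0.6,0.6]}' ; python3 log.py
python3 -m creep '{"translation":[[0,0,-4],[0,0,-4],[0,0,-3],[0,0,0]],"spin":[0,0,0,0],"gripper":[0.6,0.6,0.6,0.6]}' ; python3 log.py
```

```text
t: 26.8
eef_pos: [0.6667, 0.0986, 0.0964]
ee_rot: [-3.137, -0.523, 0.405]
force: [-0.4, 0.0, -0.9]
width: 0.0667
gripper_force: 19.9
t 26.8 q [ 0.442  0.265 -0.651  0.107 -0.132  1.432] p [0.6667 0.0986 0.0964] r 0.674
 lean deg 30.0 az 0.414 close az -1.164 close elev deg -0.2
t: 27.2
eef_pos: [0.6687, 0.0994, 0.0879]
ee_rot: [-3.137, -0.528, 0.405]
force: [0.1, 0.3, -0.6]
width: 0.0667
gripper_force: 19.9
t 27.2 q [ 0.44   0.28  -0.675  0.147 -0.089  1.394] p [0.6687 0.0994 0.0879] r 0.676
 lean deg 30.2 az 0.414 close az -1.163 close elev deg -0.2
```

```bash

python3 -m creep '{"translation":[[0,0,-3],[0,0,-2],[0,0,0]],"spin":[0,0,0],"gripper":[0.6,0.6,0.6]}' ; python3 log.py
```

```text
t: 27.5
eef_pos: [0.6721, 0.101, 0.0873]
ee_rot: [-3.137, -0.537, 0.406]
force: [-3.9, -0.5, 16.0]
width: 0.0665
gripper_force: 20.0
t 27.5 q [ 0.436  0.285 -0.694  0.195 -0.056  1.351] p [0.6721 0.101  0.0873] r 0.68
 lean deg 30.7 az 0.415 close az -1.162 close elev deg -0.2
```

```bash

python3 -m creep '{"translation":[[0,0,1],[0,0,1],[0,0,0],[0,0,0]],"spin":[0,0,0,0],"gripper":[1,1,1,1]}' 
python3 -m creep '{"translation":[[-10,-4,16],[-10,-4,16],[-12,-5,20],[-15,-5,20],[-40,-6,0],[-40,-6,0],[-40,-6,0],[0,0,0]],"spin":[0,0,0,0,0,0,0,0],"gripper":[1,1,1,1,1,1,1,1]}' ; python3 log.py
```

```text
t: 27.9
eef_pos: [0.6683, 0.0992, 0.0843]
ee_rot: [-3.137, -0.526, 0.405]
force: [-0.9, 0.0, 0.3]
width: 0.087
gripper_force: 0.0
t: 28.7
eef_pos: [0.4956, 0.0605, 0.1545]
ee_rot: [-3.137, -0.524, 0.404]
force: [-0.1, 0.5, -0.9]
width: 0.0876
gripper_force: 0.0
t 28.7 q [ 0.543 -0.134 -1.008  0.355 -0.187  1.101] p [0.4956 0.0605 0.1545] r 0.499
 lean deg 30.0 az 0.413 close az -1.164 close elev deg -0.2
```

```bash

python3 -m creep '{"translation":[[-10,-40,20],[0,-45,20],[0,-48,10],[0,-48,0],[0,-48,0],[0,-48,0],[0,-48,0],[0,-48,0]],"spin":[-0.04,-0.04,-0.04,-0.04,-0.04,-0.06,0,0],"gripper":[1,1,1,0.92,0.92,0.92,0.92,0.92]}' >/dev/null; python3 log.py
python3 -m creep '{"translation":[[0,-40,0],[0,0,0]],"spin":[0,0],"gripper":[0.92,0.92]}' >/dev/null; python3 log.py
```

```text
t 29.5 q [-0.453  0.056 -0.371 -0.437 -0.746  2.435] p [ 0.4915 -0.3117  0.2068] r 0.582
 lean deg 30.2 az 0.154 close az -1.423 close elev deg -0.2
t 29.7 q [-0.542  0.112 -0.299 -0.464 -0.795  2.521] p [ 0.4912 -0.3551  0.2053] r 0.606
 lean deg 30.1 az 0.149 close az -1.429 close elev deg -0.2
```

```bash

python3 - <<'E'
from h import *
F={c:cams.grab_frame(c) for c in("side","top")}
for l in["tumbler_red","tumbler_yellow","tumbler_blue"]:
  for c in F:
    for r in nets.pinpoint(c,l)[:3]: print(l,c,np.round(r["centre"],3),round(r["confidence"],2))
cv2.imwrite("pics/b5.png",cv2.resize(np.hstack([F["side"]["img"][120:370,220:470],F["top"]["img"][130:380,220:470]])[:,:,::-1],(800,400)))
E
python3 -m creep '{"translation":[[2,-7,-30],[2,-7,-30],[0,0,-30],[0,0,0]],"spin":[0,0,0,0],"gripper":[0.92,0.92,0.92,0.92]}'
```

```text
tumbler_red side [0.664 0.1   0.04 ] 0.93
tumbler_red top [0.666 0.101 0.041] 0.52
tumbler_red top [ 0.706  0.09  -0.002] 0.44
tumbler_yellow side [ 0.549 -0.521  0.001] 0.81
tumbler_yellow side [ 0.313 -0.351  0.001] 0.78
tumbler_yellow side [0.447 0.277 0.282] 0.31
tumbler_yellow top [ 0.552 -0.521  0.002] 0.59
tumbler_yellow top [ 0.489 -0.369  0.009] 0.43
tumbler_blue side [0.664 0.093 0.008] 0.56
tumbler_blue top [0.663 0.098 0.016] 0.36
t: 30.5
eef_pos: [0.4938, -0.3615, 0.1126]
ee_rot: [-3.131, -0.522, 0.142]
force: [-0.7, 0.1, -0.3]
width: 0.0806
gripper_force: 0.0
```

View pics/b5.png

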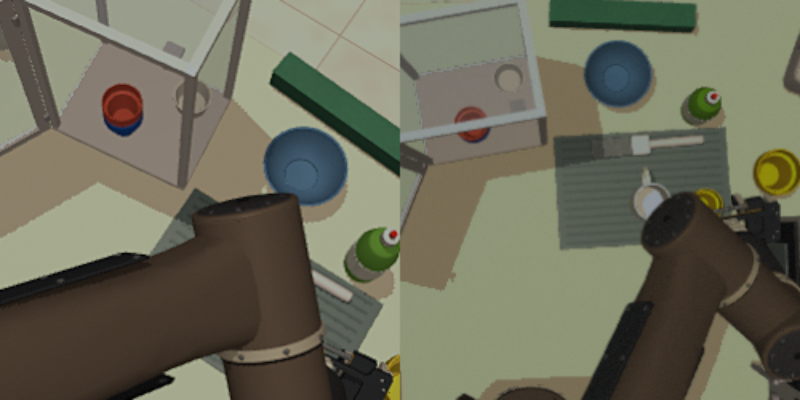

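Red sits upright in blue at crop (122,105), at the expected height of 40 mm. Yellow is next.

```bash

python3 -m creep '{"translation":[[2,-7,0],[0,0,-25],[0,0,-25],[0,0,-11],[0,0,0],[0,0,0]],"spin":[0,0,0,0,0,0],"gripper":[0.92,0.92,0.92,0.92,0.92,0.92]}' ; python3 log.py
python3 -m creep '{"translation":[[0,0,0],[0,0,0],[0,0,0],[0,0,0],[0,0,0]],"spin":[0,0,0,0,0],"gripper":[0.6,0.6,0.6,0.6,0.6]}' 20; python3 log.py
```

```text
t: 31.1
eef_pos: [0.4982, -0.3715, 0.0573]
ee_rot: [-3.139, -0.528, 0.146]
force: [-0.0, -0.3, -1.0]
width: 0.0808
gripper_force: 0.0
t 31.1 q [-0.609  0.333 -0.346 -0.665 -0.597  2.829] p [ 0.4982 -0.3715  0.0573] r 0.621
 lean deg 30.2 az 0.151 close az -1.423 close elev deg -0.1
t: 31.6
eef_pos: [0.4981, -0.3712, 0.0569]
ee_rot: [-3.139, -0.528, 0.146]
force: [-1.9, 0.4, 6.1]
width: 0.0674
gripper_force: 20.0
t 31.6 q [-0.609  0.334 -0.347 -0.667 -0.597  2.831] p [ 0.4981 -0.3712  0.0569] r 0.621
 lean deg 30.3 az 0.151 close az -1.424 close elev deg -0.1
```

```bash

python3 -m creep '{"translation":[[0,0,20],[0,0,40],[0,0,40],[0,0,20],[0,0,10],[0,0,0]],"spin":[0,0,0,0,0,0],"gripper":[0.6,0.6,0.6,0.6,0.6,0.6]}' ; python3 log.py
python3 - <<'E'
from h import *
F={c:cams.grab_frame(c) for c in("side","top")}
for c in F:
    for r in nets.pinpoint(c,"tumbler_yellow")[:3]: print(c,np.round(r["centre"],3),round(r["confidence"],2))
from reach import *
cab=np.array([.7085,.0905,0]); yaw=.14; C=Ro.from_euler('z',-yaw)
m=lambda X,Y,Z:np.stack(np.meshgrid(X,Y,Z,indexing='ij'),-1).reshape(-1,3)
B1=m(np.linspace(-.039,.039,9),np.linspace(-.0965,.0965,25),-np.linspace(.047,.17,40))
t=np.linspace(0,6.28,40); B2=np.concatenate([np.c_[.05*np.cos(t),.05*np.sin(t),0*t-s] for s in np.linspace(.17,.42,60)])
for az in(.3,.35,.4):
    R=Rl(np.radians(30.3),az,np.pi)
    for d,z in((0,.137),(0,.165),(0,.186),(-.05,.186),(-.2,.19)):
      g=np.array([.665,.0985,z])+d*np.array([np.cos(yaw),np.sin(yaw),0]); c,s=chk(g,R,[.44,.2,-.6,0,-.3,1.5]); o=[]
      for S in(B1,B2):
        B=C.apply(R.apply(S)+g-cab); i=(B[:,0]>-.105)
        o+=[(round((.428-B[i,2].max())*1e3),round((.116-B[i,1].max())*1e3),round((.116+B[i,1].min())*1e3)) if i.any() else '-']
      print(az,d,z,c<1e-6,s,o)
E
```

```text
t: 32.2
eef_pos: [0.4977, -0.3707, 0.1868]
ee_rot: [-3.139, -0.528, 0.146]
force: [0.3, 1.0, -1.2]
width: 0.0676
gripper_force: 20.0
t 32.2 q [-0.571  0.159 -0.281 -0.493 -0.782  2.581] p [ 0.4977 -0.3707  0.1868] r 0.621
 lean deg 30.3 az 0.152 close az -1.423 close elev deg -0.1
side [ 0.315 -0.354  0.001] 0.85
side [ 0.55  -0.521 -0.002] 0.78
top [ 0.555 -0.521 -0.001] 0.56
top [ 0.485 -0.367  0.135] 0.37
0.3 0 0.137 False [ 0.4   0.23 -0.79  0.62 -0.06  0.87] [(125, 5, 22), (83, 75, 74)]
0.3 0 0.165 True [ 0.43  0.19 -0.75  0.54 -0.13  0.92] [(97, 5, 22), (55, 75, 74)]
0.3 0 0.186 True [ 0.46  0.16 -0.67  0.36 -0.23  1.08] [(76, 5, 22), (34, 75, 74)]
0.3 -0.05 0.186 True [ 0.47  0.08 -0.81  0.51 -0.18  0.92] [(116, 5, 30), '-']
0.3 -0.2 0.19 False [ 0.63 -0.21 -1.02  0.45 -0.3   0.85] ['-', '-']
0.35 0 0.137 False [ 0.41  0.23 -0.77  0.53 -0.05  0.99] [(125, 6, 18), (82, 78, 68)]
0.35 0 0.165 True [ 0.46  0.19 -0.65  0.27 -0.2   1.22] [(97, 6, 18), (54, 78, 68)]
0.35 0 0.186 True [ 0.46  0.17 -0.61  0.21 -0.28  1.28] [(76, 6, 18), (33, 78, 68)]
0.35 -0.05 0.186 True [ 0.49  0.08 -0.74  0.31 -0.23  1.15] [(108, 6, 29), '-']
0.35 -0.2 0.19 False [ 0.62 -0.21 -1.02  0.42 -0.29  0.93] ['-', '-']
0.4 0 0.137 True [ 0.45  0.24 -0.63  0.13 -0.18  1.4 ] [(125, 6, 13), (79, 86, 64)]
0.4 0 0.165 True [ 0.45  0.2  -0.58  0.09 -0.26  1.44] [(97, 6, 13), (51, 86, 64)]
0.4 0 0.186 True [ 0.45  0.17 -0.55  0.08 -0.32  1.45] [(76, 6, 13), (30, 86, 64)]
0.4 -0.05 0.186 True [ 0.48  0.09 -0.68  0.15 -0.28  1.35] [(100, 22, 27), '-']
0.4 -0.2 0.19 False [ 0.62 -0.21 -1.02  0.39 -0.27  1.01] ['-', '-']
```

```bash

python3 -m creep '{"translation":[[0,47,0],[0,47,0],[0,47,0],[0,47,0],[0,47,0],[0,47,0],[0,47,0],[0,47,0]],"spin":[0.04,0.04,0.04,0.04,0.04,0.04,0.02,0],"gripper":[0.6,0.6,0.6,0.6,0.6,0.6,0.6,0.6]}' >/dev/null; python3 log.py
python3 -m creep '{"translation":[[22,42,0],[22,30,-5],[0,0,0]],"spin":[0,0,0],"gripper":[0.6,0.6,0.6]}' ; python3 log.py
```

```text
t 33.2 q [ 0.356 -0.158 -0.781 -0.067 -0.426  1.673] p [ 0.4972 -0.0081  0.1846] r 0.497
 lean deg 30.0 az 0.411 close az -1.165 close elev deg -0.2
t: 33.5
eef_pos: [0.5425, 0.0649, 0.1786]
ee_rot: [-3.14, -0.521, 0.409]
force: [-0.2, -0.6, -0.7]
width: 0.0674
gripper_force: 20.0
t 33.5 q [ 0.509 -0.072 -0.818  0.16  -0.308  1.331] p [0.5425 0.0649 0.1786] r 0.546
 lean deg 29.9 az 0.412 close az -1.161 close elev deg -0.1
```

```bash

python3 -m creep '{"translation":[[25,18,-1],[27,5,-1],[27,4,-1],[27,4,0],[26,4,0],[0,0,0]],"spin":[0,0,0,0,0,0],"gripper":[0.6,0.6,0.6,0.6,0.6,0.6]}' ; python3 log.py
python3 - <<'E'
from h import *
F={c:cams.grab_frame(c) for c in("side","top")}
for l in["tumbler_yellow","tumbler_red"]:
  for c in F:
    for r in nets.pinpoint(c,l): print(l,c,np.round(r["centre"],3),round(r["confidence"],2))
cv2.imwrite("pics/b6.png",cv2.resize(np.hstack([F["side"]["img"][100:260,220:380],F["top"]["img"][130:290,190:350]])[:,:,::-1],(800,400)))
E
```

```text
t: 34.1
eef_pos: [0.676, 0.0966, 0.1753]
ee_rot: [-3.139, -0.522, 0.403]
force: [-0.3, -0.3, -0.7]
width: 0.0677
gripper_force: 20.0
t 34.1 q [ 0.434  0.171 -0.516  0.038 -0.362  1.508] p [0.676  0.0966 0.1753] r 0.683
 lean deg 29.9 az 0.407 close az -1.167 close elev deg -0.1
tumbler_yellow side [ 0.55  -0.523 -0.001] 0.93
tumbler_yellow side [ 0.312 -0.354  0.002] 0.7
tumbler_yellow side [0.668 0.092 0.119] 0.59
tumbler_yellow top [ 0.314 -0.358  0.002] 0.86
tumbler_yellow top [ 0.553 -0.524  0.002] 0.59
tumbler_red side [0.666 0.098 0.038] 0.66
tumbler_red top [0.446 0.272 0.28 ] 0.75
```

View pics/b6.png

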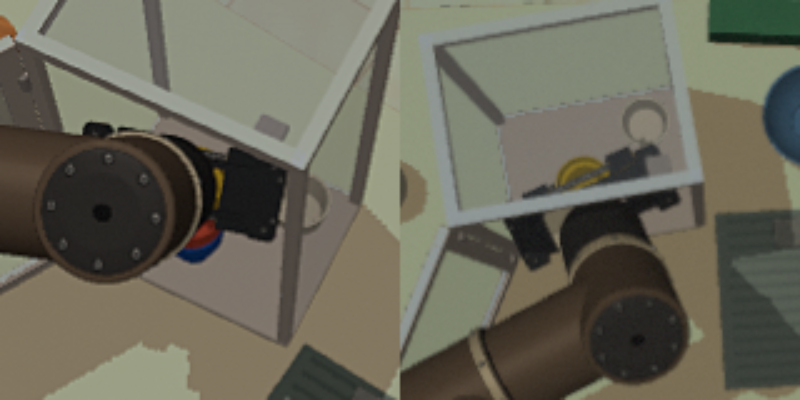

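Yellow is above the red and blue stack, with its centre within 5 mm. I shift it slightly and lower it.

```bash

python3 -m creep '{"translation":[[-1,3,-18],[0,0,-18],[0,0,-10],[0,0,-3],[0,0,0]],"spin":[0,0,0,0,0],"gripper":[0.6,0.6,0.6,0.6,0.6]}'
python3 -m creep '{"translation":[[0,0,-3],[0,0,-2],[0,0,0]],"spin":[0,0,0],"gripper":[0.6,0.6,0.6]}'
```

```text
t: 34.9
eef_pos: [0.6725, 0.0996, 0.1282]
ee_rot: [-3.139, -0.523, 0.404]
force: [0.4, -0.1, -0.1]
width: 0.0677
gripper_force: 20.0
t: 35.2
eef_pos: [0.6728, 0.0996, 0.1235]
ee_rot: [-3.139, -0.524, 0.403]
force: [0.4, 1.8, 0.4]
width: 0.0677
gripper_force: 20.0
```

```bash

python3 -m creep '{"translation":[[0,0,-3],[0,0,-2],[0,0,0]],"spin":[0,0,0],"gripper":[0.6,0.6,0.6]}'
```

```text
t: 35.5
eef_pos: [0.6747, 0.1008, 0.1209]
ee_rot: [-3.139, -0.53, 0.404]
force: [-2.3, 0.4, 11.1]
width: 0.0678
gripper_force: 20.0
```

```bash

python3 -m creep '{"translation":[[0,0,1],[0,0,1],[0,0,0],[0,0,0]],"spin":[0,0,0,0],"gripper":[1,1,1,1]}' 
python3 -m creep '{"translation":[[-10,-4,16],[-10,-4,16],[-14,-5,16],[-20,-5,0],[-40,-6,0],[-40,-6,0],[-40,-6,0],[0,0,0]],"spin":[0,0,0,0,0,0,0,0],"gripper":[1,1,1,1,1,1,1,1]}' ; python3 log.py
python3 - <<'E'
from h import *
F={c:cams.grab_frame(c) for c in("side","top")}
for l in["tumbler_yellow","tumbler_red","tumbler_blue","door_push","door_hinge","cabinet"]:
  for c in F:
    for r in nets.pinpoint(c,l): print(l,c,np.round(r["centre"],3),round(r["confidence"],2))
cv2.imwrite("pics/b7.png",cv2.resize(np.hstack([F["side"]["img"][100:260,180:400],F["top"]["img"][130:290,140:360]])[:,:,::-1],(800,291)))
E
```

```text
t: 35.9
eef_pos: [0.6723, 0.0994, 0.1198]
ee_rot: [-3.139, -0.523, 0.403]
force: [-0.7, -0.7, -0.3]
width: 0.0869
gripper_force: 0.0
t: 36.7
eef_pos: [0.4929, 0.0607, 0.1661]
ee_rot: [-3.139, -0.521, 0.403]
force: [0.0, 0.4, -0.3]
width: 0.0876
gripper_force: 0.0
t 36.7 q [ 0.561 -0.16  -0.982  0.318 -0.245  1.124] p [0.4929 0.0607 0.1661] r 0.497
 lean deg 29.8 az 0.408 close az -1.167 close elev deg -0.1
tumbler_yellow side [0.67  0.094 0.066] 0.91
tumbler_yellow side [ 0.31  -0.354  0.003] 0.77
tumbler_yellow side [ 0.551 -0.521 -0.001] 0.76
tumbler_yellow top [ 0.316 -0.355  0.001] 0.82
tumbler_yellow top [ 0.552 -0.523  0.   ] 0.65
tumbler_yellow top [0.449 0.276 0.28 ] 0.65
tumbler_yellow top [0.663 0.099 0.073] 0.47
tumbler_red side [0.665 0.1   0.041] 0.52
tumbler_blue side [0.664 0.097 0.01 ] 0.64
tumbler_blue top [0.663 0.095 0.014] 0.54
door_push side [0.447 0.274 0.283] 0.88
door_push top [0.449 0.274 0.282] 0.78
door_hinge side [0.588 0.202 0.278] 0.87
door_hinge top [0.589 0.196 0.276] 0.58
cabinet side [0.711 0.092 0.003] 0.87
cabinet side [ 0.497 -0.261  0.004] 0.45
cabinet top [ 0.5   -0.258  0.004] 0.17
```

View pics/b7.png

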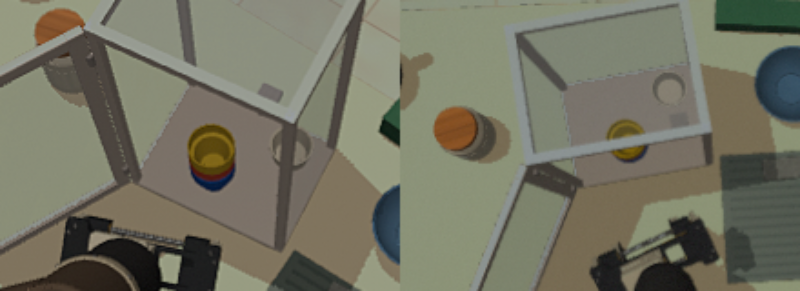

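All three tumblers are one upright stack at crop (210,150). For the door I plan an arc on its outer face, turning the tool along with it.

```bash
cat > door.py <<'E'
from reach import *
H=np.array([.589,.199]); yaw=.14
def push(th,off,r=.16):
    a=-np.pi/2+yaw-th; d=np.array([np.cos(a),np.sin(a)]); n=np.array([np.cos(a-np.pi/2),np.sin(a-np.pi/2)])
    return H+r*d+(.012+off)*n, a-np.pi/2
E
python3 - <<'E'
from door import *
for dl in(0,.4,.8):
  q=np.array([.6,.1,-.2,.4,-1.4,-.9])
  for th,off in((2.12,.05),(2.12,.005),(1.8,.005),(1.5,.005),(1.2,.005),(.9,.005),(.6,.005),(.3,.005),(0,.005)):
    g,na=push(th,off); az=(na+np.pi+np.pi)%(2*np.pi)-np.pi+dl*th/2.12
    R=Rl(np.radians(30),az,np.pi); tcp=np.r_[g,.29]
    f=lambda x:np.r_[(fk(x,P)[0]-tcp)*5,(fk(x,P)[1].inv()*R).as_rotvec()]
    s=least_squares(f,np.clip(q,QL[:,0]+.01,QL[:,1]-.01),bounds=(QL[:,0],QL[:,1]))
    print(dl,th,'tcp',np.round(tcp,3),'az %.2f'%az,s.cost<1e-6,s.x); q=s.x
E
```

```text
0 2.12 tcp [0.47 0.32 0.29] az -1.98 True [ 1.    0.45  0.14  0.08 -1.78 -1.41]
0 2.12 tcp [0.45 0.28 0.29] az -1.98 True [ 0.99  0.38  0.04  0.09 -1.74 -1.41]
0 1.8 tcp [0.43 0.23 0.29] az -1.66 True [ 1.06  0.25 -0.2   0.2  -1.61 -1.19]
0 1.5 tcp [0.43 0.18 0.29] az -1.36 True [ 1.1   0.12 -0.4   0.32 -1.48 -0.99]
0 1.2 tcp [0.44 0.14 0.29] az -1.06 True [ 1.1  -0.01 -0.59  0.44 -1.33 -0.77]
0 0.9 tcp [0.47 0.1  0.29] az -0.76 True [ 1.02 -0.13 -0.73  0.57 -1.15 -0.49]
0 0.6 tcp [0.5  0.06 0.29] az -0.46 True [ 0.85 -0.19 -0.81  0.65 -0.92 -0.13]
0 0.3 tcp [0.55 0.04 0.29] az -0.16 True [ 0.64 -0.19 -0.79  0.61 -0.68  0.34]
0 0 tcp [0.59 0.04 0.29] az 0.14 True [ 0.49 -0.11 -0.64  0.32 -0.57  0.99]
0.4 2.12 tcp [0.47 0.32 0.29] az -1.58 True [ 1.1   0.38 -0.02  0.23 -1.65 -1.15]
0.4 2.12 tcp [0.45 0.28 0.29] az -1.58 True [ 1.1   0.31 -0.12  0.23 -1.61 -1.15]
0.4 1.8 tcp [0.43 0.23 0.29] az -1.32 True [ 1.15  0.17 -0.34  0.32 -1.49 -1.  ]
0.4 1.5 tcp [0.43 0.18 0.29] az -1.08 True [ 1.17  0.03 -0.53  0.41 -1.37 -0.83]
0.4 1.2 tcp [0.44 0.14 0.29] az -0.83 True [ 1.13 -0.09 -0.68  0
[... 365 characters left out ...]
9] az -1.18 True [ 1.18  0.28 -0.21  0.36 -1.48 -0.9 ]
0.8 2.12 tcp [0.45 0.28 0.29] az -1.18 True [ 1.19  0.21 -0.31  0.36 -1.45 -0.91]
0.8 1.8 tcp [0.43 0.23 0.29] az -0.98 True [ 1.22  0.07 -0.5   0.43 -1.35 -0.8 ]
0.8 1.5 tcp [0.43 0.18 0.29] az -0.79 True [ 1.22 -0.06 -0.65  0.49 -1.26 -0.66]
0.8 1.2 tcp [0.44 0.14 0.29] az -0.61 True [ 1.15 -0.17 -0.77  0.57 -1.15 -0.47]
0.8 0.9 tcp [0.47 0.1  0.29] az -0.42 True [ 1.   -0.24 -0.84  0.63 -0.99 -0.21]
0.8 0.6 tcp [0.5  0.06 0.29] az -0.23 True [ 0.8  -0.25 -0.84  0.64 -0.8   0.12]
0.8 0.3 tcp [0.55 0.04 0.29] az -0.05 True [ 0.62 -0.2  -0.78  0.54 -0.64  0.52]
0.8 0 tcp [0.59 0.04 0.29] az 0.14 True [ 0.49 -0.11 -0.64  0.32 -0.57  0.99]
```

```bash

python3 -m creep '{"translation":[[-10,0,46],[0,0,46],[0,0,46],[0,0,46],[0,0,46],[0,0,46],[0,0,46],[0,0,46]],"spin":[0,0,0,-0.15,-0.15,-0.15,-0.15,-0.15],"gripper":[1,0.3,0,0,0,0,0,0]}' >/dev/null; python3 log.py
python3 -m creep '{"translation":[[0,0,0],[0,30,0],[0,40,0],[0,40,0],[0,45,0],[0,45,0],[0,45,0],[0,45,0]],"spin":[-0.15,-0.15,-0.15,-0.15,-0.15,-0.15,-0.15,-0.15],"gripper":[0,0,0,0,0,0,0,0]}' >/dev/null; python3 log.py
```

```text
t 38.2 q [ 0.903 -0.311 -0.339  0.491 -1.36   0.313] p [0.4876 0.0636 0.5208] r 0.492
 lean deg 29.8 az -0.286 close az -1.864 close elev deg -0.2
t 39.0 q [ 1.112  0.41   0.493  0.299 -2.091 -0.943] p [0.4882 0.3565 0.5176] r 0.604
 lean deg 29.8 az -1.489 close az -3.063 close elev deg -0.1
```

```bash

python3 -m creep '{"translation":[[-5,0,-46],[-5,0,-46],[0,0,-46],[0,0,-46],[0,0,-44],[-5,-15,0],[0,0,0]],"spin":[-0.05,0,0,0,0,0,0],"gripper":[0,0,0,0,0,0,0]}' ; python3 log.py
python3 - <<'E'
from door import *
p=None
for th in (2.12,1.95,1.8,1.65,1.5,1.35,1.2,1.05,.9,.75,.6,.45,.3,.15,.05,0,-.05):
    g,na=push(th,.006); print(th,np.round(g,3),np.round((g-p)*1000) if p is not None else ''); p=g
E
```

```text
t: 39.7
eef_pos: [0.4728, 0.3378, 0.289]
ee_rot: [-3.141, -0.521, -1.538]
force: [0.4, -0.2, 1.4]
width: 0.001
gripper_force: 0.0
t 39.7 q [ 1.114  0.397  0.002  0.238 -1.643 -1.12 ] p [0.4728 0.3378 0.289 ] r 0.581
 lean deg 29.9 az -1.537 close az -3.109 close elev deg -0.0
2.12 [0.45 0.28] 
1.95 [0.44 0.25] [-12. -25.]
1.8 [0.43 0.23] [ -7. -23.]
1.65 [0.43 0.21] [ -3. -24.]
1.5 [0.43 0.18] [  1. -24.]
1.35 [0.43 0.16] [  4. -24.]
1.2 [0.44 0.14] [  8. -23.]
1.05 [0.45 0.12] [ 11. -21.]
0.9 [0.47 0.1 ] [ 14. -20.]
0.75 [0.48 0.08] [ 17. -17.]
0.6 [0.5  0.06] [ 19. -15.]
0.45 [0.52 0.05] [ 21. -12.]
0.3 [0.55 0.04] [23. -8.]
0.15 [0.57 0.04] [24. -5.]
0.05 [0.58 0.04] [16. -1.]
0 [0.59 0.04] [8. 0.]
-0.05 [0.6  0.04] [8. 0.]
```

```bash

python3 -m creep '{"translation":[[-7,-17,0],[-7,-17,0],[-7,-17,0],[-6,-14,0],[-6,-14,0],[-5,-14,0],[-4,-15,0],[-3,-15,0]],"spin":[0,0,0,0.03,0.07,0.07,0.07,0.07],"gripper":[0,0,0,0,0,0,0,0]}' ; python3 log.py
```

```text
t: 40.5
eef_pos: [0.4286, 0.2165, 0.2911]
ee_rot: [-3.137, -0.517, -1.226]
force: [0.1, -0.2, 0.2]
width: 0.0003
gripper_force: 0.0
t 40.5 q [ 1.166  0.117 -0.411  0.35  -1.443 -0.936] p [0.4286 0.2165 0.2911] r 0.48
 lean deg 29.6 az -1.218 close az -2.795 close elev deg -0.2
```

```bash
python3 - <<'E'
from h import *
F={c:cams.grab_frame(c) for c in("side","top")}
for l in["door_push","door_hinge"]:
  for c in F:
    for r in nets.pinpoint(c,l): print(l,c,np.round(r["centre"],3),round(r["confidence"],2))
E
```

```text
door_push side [0.428 0.194 0.281] 0.68
door_push top [0.432 0.19  0.281] 0.56
door_hinge side [0.591 0.203 0.279] 0.6
door_hinge top [0.588 0.197 0.283] 0.63
```

```bash

python3 -m creep '{"translation":[[0,-15,0],[1,-15,0],[2,-15,0],[3,-15,0],[4,-14,0],[5,-14,0],[7,-14,0],[8,-13,0]],"spin":[0.08,0.08,0.08,0.08,0.08,0.08,0.08,0.08],"gripper":[0,0,0,0,0,0,0,0]}' ; python3 log.py
python3 - <<'E'
from door import *
g,na=push(.9,.006);print(g, push(.6,.006)[0],push(.3,.006)[0],push(.06,.006)[0],push(0,.006)[0])
E
```

```text
t: 41.6
eef_pos: [0.459, 0.1016, 0.2907]
ee_rot: [-3.139, -0.518, -0.586]
force: [-0.4, 1.2, 0.8]
width: 0.0006
gripper_force: 0.0
t 41.6 q [ 1.046 -0.194 -0.787  0.592 -1.09  -0.37 ] p [0.459  0.1016 0.2907] r 0.47
 lean deg 29.7 az -0.58 close az -2.155 close elev deg -0.1
[0.47 0.1 ] [0.5  0.06] [0.55 0.04] [0.58 0.04] [0.59 0.04]
```

```bash

python3 -m creep '{"translation":[[10,-11,0],[11,-10,0],[12,-9,0],[12,-8,0],[13,-7,0],[13,-6,0],[14,-5,0],[0,0,0]],"spin":[0.07,0.07,0.07,0.07,0.07,0.07,0.07,0],"gripper":[0,0,0,0,0,0,0,0]}' ; python3 log.py
python3 - <<'E'
from h import *
F={c:cams.grab_frame(c) for c in("side","top")}
for c in F:
    for r in nets.pinpoint(c,"door_push"): print(c,np.round(r["centre"],3),round(r["confidence"],2))
E
```

```text
t: 42.4
eef_pos: [0.5449, 0.0445, 0.2906]
ee_rot: [-3.139, -0.518, -0.1]
force: [-0.8, -0.2, 0.7]
width: 0.0003
gripper_force: 0.0
t 42.4 q [ 0.634 -0.197 -0.78   0.563 -0.665  0.445] p [0.5449 0.0445 0.2906] r 0.547
 lean deg 29.7 az -0.095 close az -1.67 close elev deg -0.1
side [0.56  0.044 0.283] 0.6
top [0.568 0.045 0.281] 0.93
top [0.664 0.096 0.072] 0.38
```

```bash

python3 -m creep '{"translation":[[10,-2,0],[10,-1,0],[8,0,0],[6,0,0],[5,1,0],[4,1,0],[0,0,0]],"spin":[0.07,0.07,0.05,0,0,0,0],"gripper":[0,0,0,0,0,0,0]}'
python3 -m creep '{"translation":[[5,1,0],[4,1,0],[0,0,0]],"spin":[0,0,0],"gripper":[0,0,0]}' ; python3 log.py
```

```text
t: 43.3
eef_pos: [0.5863, 0.0443, 0.2901]
ee_rot: [-3.14, -0.517, 0.091]
force: [0.1, 0.8, -0.5]
width: 0.0005
gripper_force: 0.1
t: 43.6
eef_pos: [0.5934, 0.0453, 0.2897]
ee_rot: [-3.14, -0.515, 0.09]
force: [-24.6, 1.0, 12.4]
width: 0.0003
gripper_force: 11.7
t 43.6 q [ 0.52  -0.109 -0.65   0.377 -0.588  0.873] p [0.5934 0.0453 0.2897] r 0.595
 lean deg 29.5 az 0.093 close az -1.48 close elev deg -0.1
```

```bash

python3 -m creep '{"translation":[[2,0,0],[0,0,0],[0,0,0]],"spin":[0,0,0],"gripper":[0,0,0]}'
python3 -m creep '{"translation":[[-15,-3,0],[-25,-4,0],[-35,-6,10],[-35,-6,20],[0,0,0],[0,0,0]],"spin":[0,0,0,0,0,0],"gripper":[0,0,0,0,0,0]}' ; python3 log.py
python3 - <<'E'
from h import *
F={c:cams.grab_frame(c) for c in("side","top")}
for l in["door_push","door_hinge","tumbler_yellow","tumbler_blue"]:
  for c in F:
    for r in nets.pinpoint(c,l): print(l,c,np.round(r["centre"],3),round(r["confidence"],2))
from door import push
print("shut push",push(0,0)[0],"at .06",push(.06,0)[0])
cv2.imwrite("pics/b8.png",cv2.resize(np.hstack([F["side"]["img"][20:300,180:460],F["top"]["img"][110:390,160:440]])[:,:,::-1],(800,400)))
E
```

```text
t: 43.9
eef_pos: [0.5938, 0.0452, 0.2896]
ee_rot: [-3.14, -0.514, 0.09]
force: [-42.4, 5.4, 20.4]
width: 0.0003
gripper_force: 20.7
t: 44.5
eef_pos: [0.4873, 0.0279, 0.3218]
ee_rot: [-3.137, -0.522, 0.091]
force: [0.0, 1.0, -0.7]
width: 0.0005
gripper_force: 0.0
t 44.5 q [ 0.661 -0.363 -0.761  0.394 -0.76   0.772] p [0.4873 0.0279 0.3218] r 0.488
 lean deg 29.9 az 0.101 close az -1.477 close elev deg -0.2
door_push side [0.602 0.04  0.283] 0.96
door_hinge side [0.59  0.199 0.28 ] 0.66
door_hinge top [0.591 0.196 0.282] 0.67
door_hinge top [0.602 0.04  0.28 ] 0.64
tumbler_yellow side [ 0.314 -0.352 -0.001] 0.89
tumbler_yellow side [ 0.552 -0.522  0.001] 0.82
tumbler_yellow top [ 0.553 -0.522  0.001] 0.91
tumbler_yellow top [ 0.313 -0.353  0.   ] 0.88
tumbler_blue side [0.589 0.202 0.28 ] 0.24
shut push [0.6  0.04] at .06 [0.59 0.04]
```

View pics/b8.png

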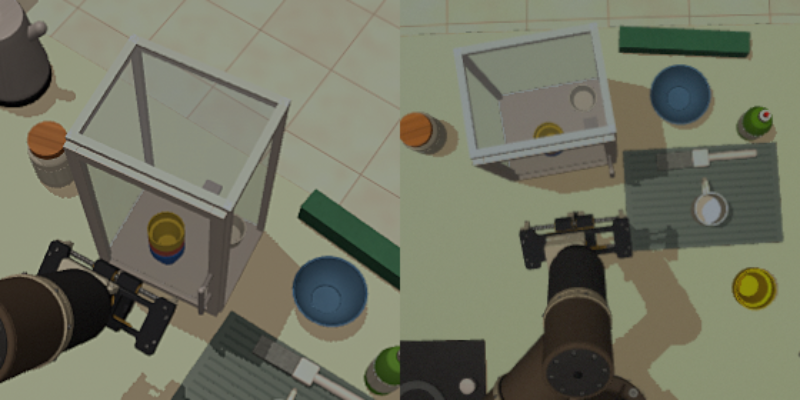

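The door is flush, with the handle at crop (203,300). It stayed shut when the tool backed away. The stack at crop (165,235) is intact and the arm is touching nothing, so I hand the job in.

```bash
python3 -c "
from station import arm
print(arm.job_done())"
```

```text
the job is handed in; nothing more can be done
None
```

The red and yellow tumblers are nested upright and fully seated in the blue one, the cabinet door is shut and held after the tool backed off, and the job was handed in at about 45 s of the 72 s allowed.

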